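# Walk the die block round to the fence

## Task

Walk the heavy grey die block round until its bright machined face lies flat against the aluminium fence, with the whole face between the fence's ends. Push with the fingertips on the two yellow rear corners in turn, one corner at a time and never both at once, starting with the corner that stands farther from the fence and pushing each corner at least twice. Slide it only: never lift or tip it, and leave everything else where it stands.

Things in the scene. Friction and masses are not known exactly. Their poses are not given: they have to be found in the camera images.
- die_block: loose cast die block, 120 long (own x), 96 deep (own y), 42 mm high, about 1.5 kg; takes 6 to 14 N to slide, on a foot 84x66x4 mm under its middle. Origin in the middle of its underside, on the table. Bright face on its -y side, yellow caps on its +y side. Starts turned counterclockwise (from above) 0.5 to 1.0 rad from square with the fence, its middle 115 to 150 mm out from the fence face, far cap farther from the fence
- fence: aluminium angle bolted to the table, 240 mm long (own x), upright face 48 mm high, 36 mm deep behind it. Origin at table height under the middle of the face; own +y points out of the face towards the block. The block is home when its axes are parallel to the fence's and its middle is 48 mm out from the face
- far_cap: one of two yellow corner caps, 33x33 mm, 35 mm high, fixed on the block's +x rear corner, standing 3 mm proud of the block's end and rear sides; origin on the table plane under the middle of the cap, at (+46.5, 34.5) mm in the block's own x, y; axes as the block's. The corner away from the robot, and the one to push first
- near_cap: one of two yellow corner caps, 33x33 mm, 35 mm high, fixed on the block's -x rear corner, standing 3 mm proud of the block's end and rear sides; origin on the table plane under the middle of the cap, at (-46.5, 34.5) mm in the block's own x, y; axes as the block's. The corner nearer the robot
- far_face (a point): point on the +x upright edge of the block's bright machined face, 20 mm above the table, at (+60, -48) mm in the block's own x, y; its y in the fence's frame is 0 when this end of the face touches the fence
- near_face (a point): point on the -x upright edge of the block's bright machined face, 20 mm above the table, at (-60, -48) mm in the block's own x, y; its y in the fence's frame is 0 when this end of the face touches the fence
- wheel_0: black caster wheel lying flat, 68 mm diameter, 17 mm high, beyond the block to the left; origin in the middle of its underside; leave it alone
- wheel_1: second black caster wheel lying flat, 68 mm diameter, 17 mm high, to the right of the toggle clamp; origin in the middle of its underside; leave it alone
- brush: dusting brush with a wooden handle, 39x204x18 mm, lying on the dark stand to the left; origin in the middle of its underside; leave it alone
- tape_measure: yellow pocket tape measure, 34x79x58 mm, left of the toggle clamp; origin in the middle of its underside; leave it alone
- tape_roll: roll of pale masking tape lying flat, 97 mm diameter, 22 mm high, on the dark stand to the left; origin in the middle of its underside; leave it alone

How it is judged:
By the outcome, as a careful person would: the job done as asked, in the order asked, and still so for the second after the job is handed in, with the robot touching nothing.
It also fails if it takes over 58 s, if anything falls off the work surface, if the arm or the gripper's body presses on something with over 40 N, if the wrist force passes 120 N, or if a joint passes its speed limit or range.

## Robot

A 6-joint arm with a two-finger parallel gripper is mounted at the origin on a cart in front of the work surface, level with it; the furniture and walls round the work are solid. World frame = base frame: x ahead of the robot, y to its left, z up, the work surface at z = 0. Lengths are in mm, angles in rad, forces in N, time in s.
With the tool pointing down it reaches from about 300 to 775 mm from the base axis. Payload 14.6 kg.
Tool frame: the origin (TCP) lies at the very end of the fingers, on their centre line; the grasp point (between the pads) lies 19 mm behind it; z points along the fingers, y is the direction in which the jaws open and shut (so a half turn about z gives the same grasp; the last joint's range is limited). The gripper opens to 94 mm and grips with 3 to 60 N. Pads are 16 mm wide; open, the fingers measure 119 mm over their backs; the gripper's body (75 mm by 177 mm) begins 78 mm behind the grasp point.
Start: joints at [-1.244, 0.3, 1.521, -0, 1.321, -0.067], TCP at [211.027, -507.894, 205.446] pointing down, gripper open.
Joint ranges: [-3.03, 3.03], [-0.79, 2.21], [0.23, 2.52], [-1.04, 4.18], [0, 3.07], [-2.55, 2.55]. Speed limits (rad/s): [2.22, 2.22, 2.57, 3.14, 3.14, 3.14].

## Interface

Orientations are given as [roll, pitch, yaw] about the fixed x, y, z axes, in that order (R = Rz(yaw) Ry(pitch) Rx(roll)).
In Python, from cell import manip gives the robot as it stands.
- The arm moves only by the shell command python3 -m pendant 'ROWS' [FORCE]. ROWS is JSON, a list of rows, each an object with "claw": the finger opening in m, from 0 to 0.094; "delta_pos": the shift along the tool's x, y, z in m, a list of three; "rotation": the turn, a rotation vector about the tool's x, y, z in rad, a list of three. A call has 1 to 10 rows; each row is the pose to reach, as a shift and turn from the pose measured when the call began, along the tool's axes at that moment; what a row does not reach only later rows make up. A row lasts 1/8 s, in which the tool goes at most 62.5 mm and 10.7 degrees, less where a joint would pass 70% of its speed; a pose out of reach is approached as far as the arm can. A call with a gripper value outside its range is refused whole. The fingers move at their own pace and stop on an object; FORCE is the grip in N (left out, the last holds). Time passes only in rows, so rows that repeat a pose let the fingers close. It gives the time, the measured TCP pose, the force and the opening at its end, in the units of the state.
- manip.read_state(): the state, without advancing time (a new reading comes with each control period).
- manip.camera(name): name is "side" or "top" or "wrist"; returns the picture (480x640x3 uint8, red, green, blue); there is no depth.
- manip.camera_model(name): a dict with "fx", "fy", "cx", "cy" (pixels), "distortion" ([k1, k2, p1, p2, k3] as OpenCV has them; the pictures are not rectified), "cam_to_world" (4x4, takes a point from camera to world coordinates); the wrist camera has in their place "T_tool_cam" (4x4, takes a point from camera to tool coordinates, whose origin is the TCP and whose axes are the flange's). Camera axes: x right, y up, looking along -z (the intrinsics and any distortion apply to the point x, -y, -z); pixel columns grow to the right and rows downward; lengths in mm; the calibration is good to about 2 mm. A picture is of the moment at which its call begins: read the wrist's pose just before it. camera_model takes no time and is no camera call.
- manip.sign_off(): hands the job in, once; it reports no verdict.
The state is a dict: "clock": time; "joints": joint angles; "qd": joint speeds; "effort": joint torques, N m; "eef_pos": TCP position; "eef_rot": TCP orientation; "wrist_force": force on the tool from outside, world axes, zero at the start; "moment": the same for the moment, N m; "finger_gap": finger opening in mm.
Only numpy, scipy, OpenCV 4.12 (cv2) and the standard library are available. Lean on these libraries where they do the work, as an engineer would, in place of code of your own. Each camera call takes 0.05 s, during which the arm holds its last target.

## Working session

There is one attempt and no reset: what is moved stays moved. The work goes in short steps, Python scripts to look and compute and a shell command to move; the robot and the scene stay as the last step left them, time stands still between calls to the robot, and variables do not carry over. Pictures are saved under pics/ and viewed, and the job is handed in when it is done.

```bash
ls; mkdir -p pics; python3 - <<'E'
from cell import manip
import cv2
print(manip.read_state())
for n in ["top","side"]:
    im=manip.camera(n); cv2.imwrite(f"pics/{n}0.png",im[:,:,::-1])
    print(n,manip.camera_model(n))
print(manip.camera_model("wrist"))
E
```

```text
pics
{'clock': 0.0, 'joints': array([-1.24363182e+00,  3.00476998e-01,  1.52156644e+00, -2.09101943e-05,
        1.32068930e+00, -6.65891106e-02]), 'qd': array([-6.58944589e-04,  1.49704249e-03,  9.02561914e-06, -1.62915070e-03,
       -1.18389856e-03, -5.70082375e-04]), 'effort': array([ 2.64262766e-03, -5.31805658e+01, -3.52736878e+01,  7.09651038e-02,
        2.43651151e-02, -9.50523577e-05]), 'eef_pos': array([ 210.92736579, -507.67082242,  204.88928518]), 'eef_rot': array([-3.14045374e+00, -5.56527040e-05,  3.93758770e-01]), 'wrist_force': array([-0.56259921, -0.40564827, -0.24271031]), 'moment': array([0.01482782, 0.04992249, 0.01459222]), 'finger_gap': 93.88875325300064}
top {'fx': 529.301231645377, 'fy': 529.301231645377, 'cx': 329.09871714653593, 'cy': 244.67406462258927, 'distortion': array([-0.11021377,  0.        ,  0.        ,  0.        ,  0.        ]), 'cam_to_world': array([[ 2.06216113e-02,  9.92554956e-01, -1.20039197e-01,
         4.81001064e+02],
       [-9.99452257e-01,  1.73572673e-02, -2.81764156e-02,
         1.08385756e+02],
       [-2.58830886e-02,  1.205544
[... 533 characters left out ...]
6686e-03,  6.24278712e-01,  7.81192876e-01,
         9.20891068e+02],
       [ 0.00000000e+00,  0.00000000e+00,  0.00000000e+00,
         1.00000000e+00]])}
{'fx': 348.55919771950886, 'fy': 348.55919771950886, 'cx': 324.25917032691257, 'cy': 242.91601807617297, 'distortion': array([0.00759797, 0.        , 0.        , 0.        , 0.        ]), 'T_tool_cam': array([[ 6.80307744e-04,  9.60796819e-01,  2.77252608e-01,
         8.07708550e+01],
       [ 9.99999517e-01, -8.50235770e-04,  4.92678530e-04,
         8.17159447e-01],
       [ 7.09094049e-04,  2.77252139e-01, -9.60796934e-01,
        -1.77774457e+02],
       [ 0.00000000e+00,  0.00000000e+00,  0.00000000e+00,
         1.00000000e+00]])}
```

View pics/top0.png

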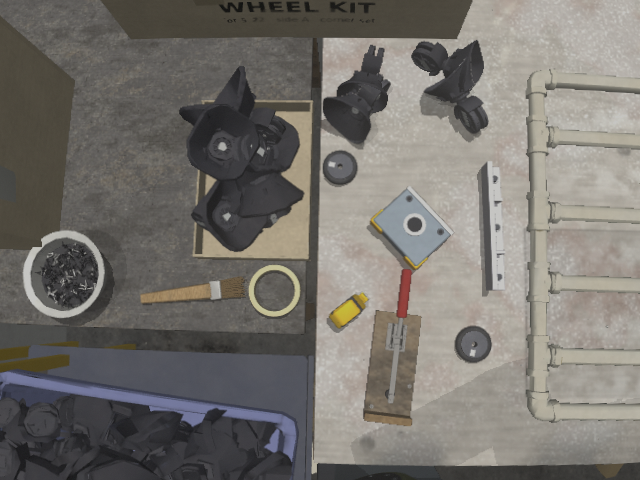

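View pics/side0.png

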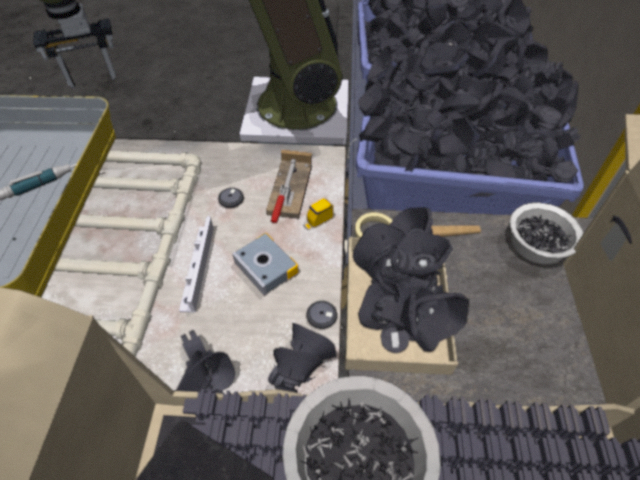

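```bash
cat > h.py <<'E'
from cell import manip
import cv2, numpy as np
def rays(n,px):
    m=manip.camera_model(n); K=np.array([[m['fx'],0,m['cx']],[0,m['fy'],m['cy']],[0,0,1]])
    u=cv2.undistortPoints(np.array(px,float).reshape(-1,1,2),K,np.array(m['distortion']))[:,0]
    d=np.c_[u[:,0],-u[:,1],-np.ones(len(u))]
    T=m['cam_to_world']; return T[:3,3],d@T[:3,:3].T
def plane(n,px,z):
    o,d=rays(n,px); return o+d*((np.broadcast_to(z,len(d))-o[2])/d[:,2])[:,None]
def proj(n,P):
    m=manip.camera_model(n); K=np.array([[m['fx'],0,m['cx']],[0,m['fy'],m['cy']],[0,0,1]])
    T=np.linalg.inv(m['cam_to_world']); c=np.atleast_2d(P)@T[:3,:3].T+T[:3,3]; c=c*[1,-1,-1]
    return cv2.projectPoints(c,np.zeros(3),np.zeros(3),K,np.array(m['distortion']))[0][:,0]
E
python3 - <<'E'
import cv2
t=cv2.imread("pics/top0.png"); s=cv2.imread("pics/side0.png")
cv2.imwrite("pics/topz.png",cv2.resize(t[150:310,340:520],None,fx=4,fy=3.75,interpolation=2)[:600] if 0 else cv2.resize(t[150:300,330:520],None,fx=4,fy=4,interpolation=cv2.INTER_CUBIC))
cv2.imwrite("pics/sidez.png",cv2.resize(s[180:330,160:350],None,fx=4,fy=4,interpolation=cv2.INTER_CUBIC))
E
```

```text
(no output)
```

View pics/topz.png

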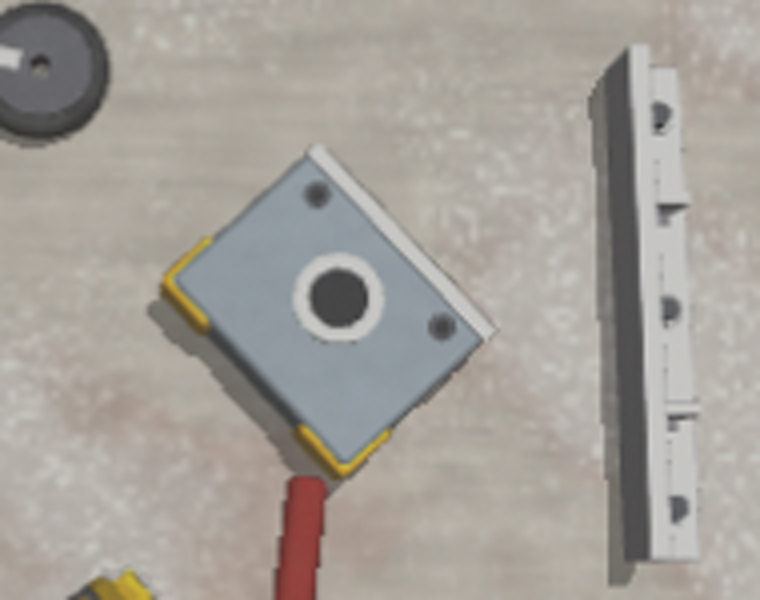

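View pics/sidez.png

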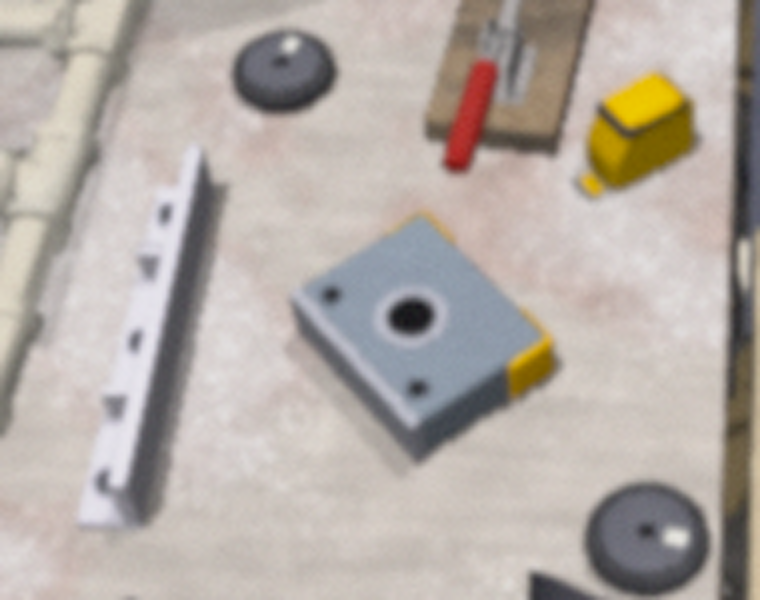

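```bash
python3 - <<'E'
from h import *
t=cv2.imread("pics/top0.png")
g=cv2.cvtColor(t,cv2.COLOR_BGR2GRAY).astype(int)
print(t[185:290:12,474:510:2].max(axis=2))
E
python3 - <<'E'
from h import *
z=lambda p:[(p[0]/4-.375+330,p[1]/4-.375+150)]
for n,p in [("farface",(316,145)),("nearface",(495,331)),("nearrear",(345,463)),("farrear",(177,281))]:
    print(n,plane("top",z(p),42)[0])
for n,p in [("farface",(312,158)),]: pass
zs=lambda p:[(p[0]/4-.375+160,p[1]/4-.375+180)]
for n,p in [("farface",(415,425)),("nearface",(295,297)),("nearrear",(424,217)),("farrear",(542,337))]:
    print("s",n,plane("side",zs(p),42)[0])
def tri(a,b):
    o1,d1=rays("top",z(a));o2,d2=rays("side",zs(b));d1=d1[0];d2=d2[0]
    s=np.linalg.lstsq(np.c_[d1,-d2],o2-o1,rcond=None)[0]
    p,q=o1+s[0]*d1,o2+s[1]*d2; return (p+q)/2,np.linalg.norm(p-q)
print("handle",tri((307,482),(457,163)))
print("fence far top",tri((637,47),(118,490)))
print("fence near top",tri((650,558),(197,150)))
E
```

```text
[[178 181 121 120  83  82  82 131 197 197 198 197 197 181 181 180 181 182]
 [188 177 180 121  87  83  83 110 198 198 185 198 198 194 179 175 180 181]
 [179 186 183 119 113  81  82  81 197 198 197 198 197 197 177 193 179 183]
 [185 185 181 122 123  81  83  80 183 198 192 198 197 197 193 187 183 185]
 [185 185 186 138 128  84  81  80 107 198 197 198 198 197 184 185 183 181]
 [182 184 189 141 120  94  81  80  97 197 197 185 197 198 197 185 188 188]
 [179 183 181 186 127 112  79  80  83 197 197 182 137 197 197 186 180 186]
 [175 176 174 176 117 117  80  79  80 179 198 192 197 198 197 185 182 187]
 [181 178 179 177 122 116  80  81  81 128 198 197 183 187 198 180 182 181]]
farface [710.80556437 -10.17027832  42.        ]
nearface [624.68714268 -92.95203253  42.        ]
nearrear [562.49603272 -23.64099438  42.        ]
farrear [645.41646564  54.03647704  42.        ]
s farface [708.44816582  -9.96326134  42.        ]
s nearface [626.2056447  -89.68559244  42.        ]
s nearrear [563.4616198  -23.51917561  42.        ]
s farrear [646.07234791  53.67637512  42.        ]
handle (array([550.85757821,  -2.41639122,  77.48635151]), np.float64(0.679194770063653))
fence far top (array([ 760.23761341, -161.0903889 ,   45.33267507]), np.float64(0.18805149743610974))
fence near top (array([ 521.35855736, -165.14021113,   44.32049884]), np.float64(4.036090142785226))
```

```bash
cat >> h.py <<'E'
def fence(im):
    g=im.max(axis=2).astype(float); P=[]
    for r in range(172,285):
        row=g[r,480:500]
        k=[i for i in range(19) if row[i]<140<=row[i+1]]
        k=[i for i in k if row[max(i-3,0)]<95]
        if k: P.append((480+k[-1]+(140-row[k[-1]])/(row[k[-1]+1]-row[k[-1]]),r))
    W=plane("top",P,48)[:,:2]
    vx,vy,x0,y0=cv2.fitLine(W.astype(np.float32),cv2.DIST_HUBER,0,.01,.01).ravel()
    if vx<0: vx,vy=-vx,-vy
    return np.array([vx,vy]),np.array([x0,y0]),W
E
python3 - <<'E'
from h import *
t=cv2.imread("pics/top0.png")
d,p,W=fence(t); n=np.array([-d[1],d[0]])
print(d,p,len(W),np.std((W-p)@n),W[0],W[-1])
F=[("fence far",(637,47)),("near",(650,558))]
z=lambda p:[(p[0]/4-.375+330,p[1]/4-.375+150)]
e=[plane("top",z(q),48)[0][:2] for _,q in F]
print(e,np.linalg.norm(e[0]-e[1]))
c=p+d*(((e[0]+e[1])/2-p)@d); th=np.arctan2(d[1],d[0]); print("origin",c,"yaw",th)
f=lambda q:np.array([(np.array(q)-c)@d,(np.array(q)-c)@n])
B=[(709.6,-10),(625.4,-91.3),(563,-23.6),(645.7,53.8)]
for b in B: print(f(b))
ctr=(np.array(B[0])+B[1]+B[2]+B[3])/4
ax=np.array(B[0])-B[1]+np.array(B[3])-B[2]
a=np.arctan2(ax[1],ax[0]); print("block",ctr,"yaw",a,"rel",a-th,f(ctr))
E
```

```text
[0.9996861  0.02505323] [ 667.41895 -158.86848] 113 0.23868991625786445 [ 738.90449594 -156.64874405] [ 530.32735901 -162.24386108]
[array([ 759.47872462, -160.44070728]), array([ 521.02267512, -162.0136545 ])] 238.4612373241281
origin [ 640.20867781 -159.5504036 ] yaw 0.025055852
[ 73.11626231 147.76498632]
[-13.09413669  68.5999865 ]
[-73.77844708 137.84205846]
[ 10.83471514 213.14586224]
block [635.925 -17.775] yaw 0.7602192105442567 rel 0.735163358756928 [ -0.73040158 141.83822338]
```

```bash
python3 - <<'E'
from h import *
def tri(a,b):
    o1,d1=rays("top",[a]);o2,d2=rays("side",[b]);d1=d1[0];d2=d2[0]
    s=np.linalg.lstsq(np.c_[d1,-d2],o2-o1,rcond=None)[0]
    p,q=o1+s[0]*d1,o2+s[1]*d2; return ((p+q)/2).round(),np.linalg.norm(p-q).round(1)
print("handle root",tri((402,315),(281.5,196)))
print("carton corner near right",plane("top",[(312,258),(312,100),(340,167),(350,310)],30).round())
print("caster tip", tri((302,193),(467,308)))
print("caster bowl", tri((222,147),(395,340)))
# tool reach check: block rel frame
t=cv2.imread("pics/top0.png");s=cv2.imread("pics/side0.png")
cv2.imwrite("pics/mix.png",np.vstack([cv2.resize(t[240:440,330:450],None,fx=2.5,fy=2.5),])[:600])
cv2.imwrite("pics/mixs.png",cv2.resize(s[140:260,240:350],None,fx=5,fy=5))
E
```

```text
handle root (array([472.,   6.,  77.]), np.float64(1.5))
carton corner near right [[574. 167.  30.]
 [882. 175.  30.]
 [748. 119.  30.]
 [479.  95.  30.]]
caster tip (array([726., 301.,  58.]), np.float64(236.5))
caster bowl (array([795., 313.,   7.]), np.float64(76.7))
```

View pics/mix.png

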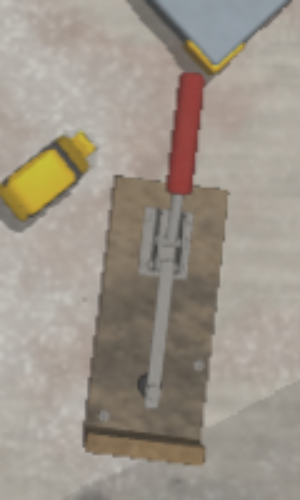

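View pics/mixs.png

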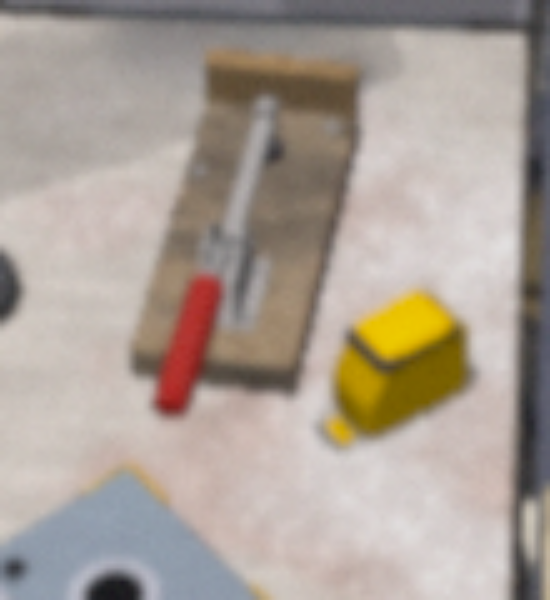

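```bash
cat >> h.py <<'E'
from scipy.spatial.transform import Rotation as Rn
O=np.array([640.2,-159.55]); TH=0.02506
D=np.array([np.cos(TH),np.sin(TH)]); N=np.array([-D[1],D[0]])
def f2w(p): return O+p[0]*D+p[1]*N
def w2f(p): q=np.array(p)[:2]-O; return np.array([q@D,q@N])
def go(wx,wy,wz,yaw=None):
    s=manip.read_state(); R=Rn.from_euler('xyz',s['eef_rot']).as_matrix()
    d=R.T@(np.array([wx,wy,wz])-s['eef_pos'])/1000
    y=s['eef_rot'][2] if yaw is None else yaw
    Rt=Rn.from_euler('xyz',[np.pi,0,y]).as_matrix()
    print("t",s['clock'].__round__(2) if hasattr(s['clock'],'__round__') else s['clock'],"pos",s['eef_pos'].round(1),"yaw",s['eef_rot'].round(3),"F",s['wrist_force'].round(1))
    print("delta",d.round(4),"rot",Rn.from_matrix(R.T@Rt).as_rotvec().round(3))
E
python3 -c "
from h import *
go(616,73.6,205,2.331)"
```

```text
t 0.1 pos [ 210.9 -507.7  204.9] yaw [-3.141 -0.     0.394] F [ 0.1  0.9 -0.9]
delta [ 5.971e-01 -3.814e-01  4.000e-04] rot [-1.000e-03 -1.000e-03 -1.937e+00]
```

```bash
python3 -m pendant '[{"claw":0,"delta_pos":[0.06,-0.038,0],"rotation":[0,0,-0.18]},{"claw":0,"delta_pos":[0.115,-0.07,0],"rotation":[0,0,-0.36]},{"claw":0,"delta_pos":[0.165,-0.105,0],"rotation":[0,0,-0.54]},{"claw":0,"delta_pos":[0.22,-0.14,0],"rotation":[0,0,-0.72]},{"claw":0,"delta_pos":[0.275,-0.175,0],"rotation":[0,0,-0.9]},{"claw":0,"delta_pos":[0.33,-0.21,0],"rotation":[0,0,-1.08]},{"claw":0,"delta_pos":[0.385,-0.245,0],"rotation":[0,0,-1.26]},{"claw":0,"delta_pos":[0.44,-0.28,0],"rotation":[0,0,-1.44]},{"claw":0,"delta_pos":[0.495,-0.315,0],"rotation":[0,0,-1.62]},{"claw":0,"delta_pos":[0.55,-0.35,0],"rotation":[0,0,-1.8]}]' 20; python3 -c "
from h import *
go(616,73.6,205,2.331)"
```

```text
clock: 1.35
eef_pos: [569.8, 6.3, 205.1]
eef_rot: [3.142, -0.001, 2.2]
wrist_force: [0.2, -0.3, 0.9]
finger_gap: 0.6
t 1.35 pos [569.8   6.3 205.1] yaw [ 3.142e+00 -1.000e-03  2.200e+00] F [ 0.2 -0.3  0.9]
delta [0.0273 0.077  0.0002] rot [ 0.    -0.001 -0.131]
```

Go above, then descend to z≈14.

```bash
python3 -m pendant '[{"claw":0,"delta_pos":[0.014,0.04,0],"rotation":[0,0,-0.13]},{"claw":0,"delta_pos":[0.027,0.077,0],"rotation":[0,0,-0.13]},{"claw":0,"delta_pos":[0.027,0.077,0],"rotation":[0,0,-0.13]},{"claw":0,"delta_pos":[0.027,0.077,0.05],"rotation":[0,0,-0.13]},{"claw":0,"delta_pos":[0.027,0.077,0.1],"rotation":[0,0,-0.13]},{"claw":0,"delta_pos":[0.027,0.077,0.15],"rotation":[0,0,-0.13]},{"claw":0,"delta_pos":[0.027,0.077,0.18],"rotation":[0,0,-0.13]},{"claw":0,"delta_pos":[0.027,0.077,0.191],"rotation":[0,0,-0.13]},{"claw":0,"delta_pos":[0.027,0.077,0.191],"rotation":[0,0,-0.13]}]'; python3 - <<'E'
from h import *
go(616,73.6,14,2.331)
for n in ["wrist","side"]: cv2.imwrite(f"pics/{n}1.png",manip.camera(n)[:,:,::-1])
E
```

```text
clock: 2.48
eef_pos: [616.1, 73.2, 14.5]
eef_rot: [3.142, -0.001, 2.329]
wrist_force: [-0.8, -0.5, 0.1]
finger_gap: 0.4
t 2.48 pos [616.1  73.2  14.5] yaw [ 3.142e+00 -1.000e-03  2.329e+00] F [-0.8 -0.5  0.1]
delta [0.0004 0.0003 0.0005] rot [ 0.    -0.001 -0.002]
```

View pics/wrist1.png

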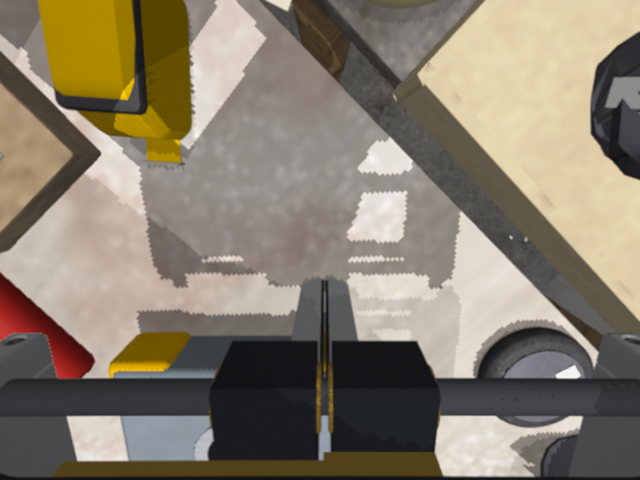

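View pics/side1.png

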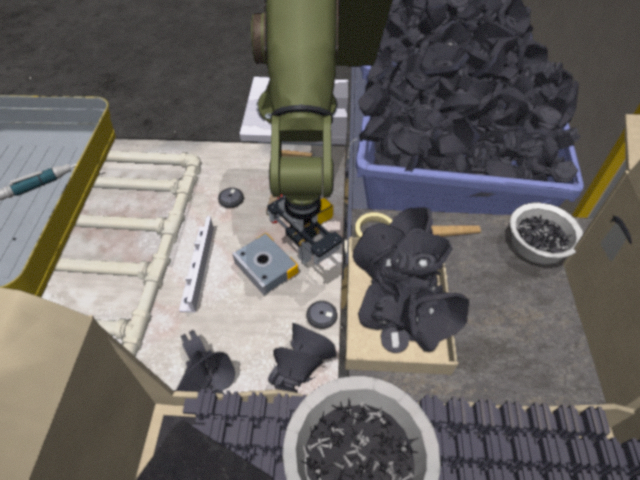

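```bash
cat >> h.py <<'E'
def R2(a): return np.array([[np.cos(a),-np.sin(a)],[np.sin(a),np.cos(a)]])
def arc(c,th,xc,x0,tgt,n,yc=51):
    """fence-frame block centre c, rel yaw th; contact block (xc,yc), COR block (x0,0); rotate to tgt.
    prints TCP shifts in the current tool axes (m) from the first contact point"""
    c=np.array(c); cor=c+R2(th)@[x0,0]; r=R2(th)@[xc-x0,yc]
    s=manip.read_state(); R=Rn.from_euler('xyz',s['eef_rot']).as_matrix()
    for k in range(1,n+1):
        a=(tgt-th)*k/n; d=R2(a)@r-r; w=d[0]*D+d[1]*N
        print((R.T@[w[0],w[1],0]/1000).round(4)[:2],end=' ')
    print(); print("end centre",cor-R2(tgt)@[x0,0],"contact start",cor+r,"end",cor+R2(tgt-th)@r)
E
python3 - <<'E'
from h import *
arc((-.7,141.8),.735,36,-26,0.2,9)
E
```

```text
[-0.0038  0.0029] [-0.0077  0.0056] [-0.0118  0.0081] [-0.016   0.0103] [-0.0204  0.0122] [-0.0248  0.0139] [-0.0294  0.0154] [-0.034   0.0165] [-0.0387  0.0174] 
end centre [  5.49413144 129.53013655] contact start [ -8.19403782 203.77450603] end [ 30.64439237 186.66562793]
```

```bash
python3 -m pendant '[{"claw":0,"delta_pos":[-0.012,0,0],"rotation":[0,0,0]},{"claw":0,"delta_pos":[-0.017,0,0],"rotation":[0,0,0]},{"claw":0,"delta_pos":[-0.02,0,0],"rotation":[0,0,0]},{"claw":0,"delta_pos":[-0.021,0,0],"rotation":[0,0,0]},{"claw":0,"delta_pos":[-0.022,0,0],"rotation":[0,0,0]}]'; python3 - <<'E'
from h import *
for n in ["side"]: cv2.imwrite(f"pics/{n}2.png",cv2.resize(manip.camera(n)[180:330,160:350,::-1],None,fx=4,fy=4,interpolation=2))
E
```

```text
clock: 3.2
eef_pos: [632.0, 59.3, 16.7]
eef_rot: [3.138, -0.002, 2.33]
wrist_force: [-5.9, 14.2, 9.0]
finger_gap: 0.2
```

View pics/side2.png

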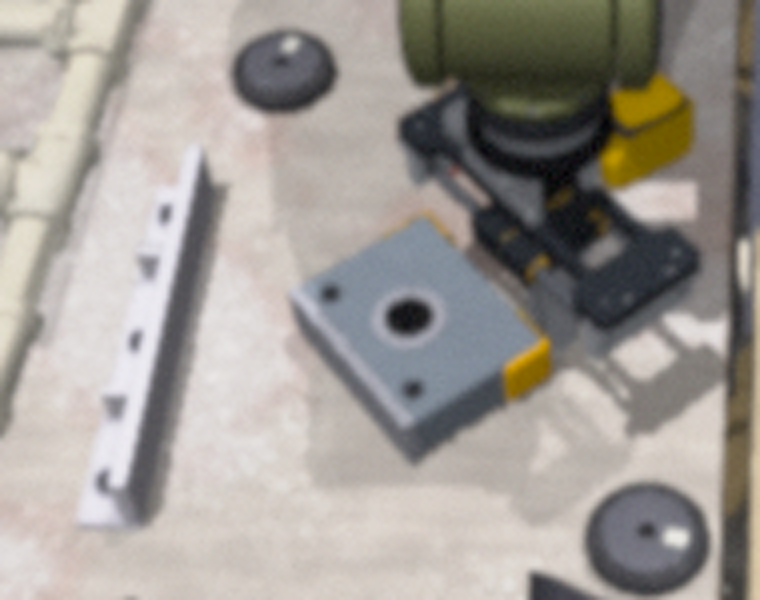

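```bash
python3 -m pendant '[{"claw":0,"delta_pos":[-0.004,0.003,0],"rotation":[0,0,0]},{"claw":0,"delta_pos":[-0.008,0.0055,0],"rotation":[0,0,0]},{"claw":0,"delta_pos":[-0.012,0.008,0],"rotation":[0,0,0]},{"claw":0,"delta_pos":[-0.016,0.0105,0],"rotation":[0,0,0]},{"claw":0,"delta_pos":[-0.0205,0.0125,0],"rotation":[0,0,0]},{"claw":0,"delta_pos":[-0.025,0.014,0],"rotation":[0,0,0]},{"claw":0,"delta_pos":[-0.0295,0.0155,0],"rotation":[0,0,0]},{"claw":0,"delta_pos":[-0.034,0.0165,0],"rotation":[0,0,0]},{"claw":0,"delta_pos":[-0.0387,0.0175,0],"rotation":[0,0,0]}]'; python3 - <<'E'
from h import *
for n in ["side"]: cv2.imwrite(f"pics/{n}3.png",cv2.resize(manip.camera(n)[180:330,160:350,::-1],None,fx=4,fy=4,interpolation=2))
E
```

```text
clock: 4.38
eef_pos: [671.6, 43.6, 16.8]
eef_rot: [3.137, -0.003, 2.33]
wrist_force: [-2.5, 5.8, 0.7]
finger_gap: 0.4
```

View pics/side3.png

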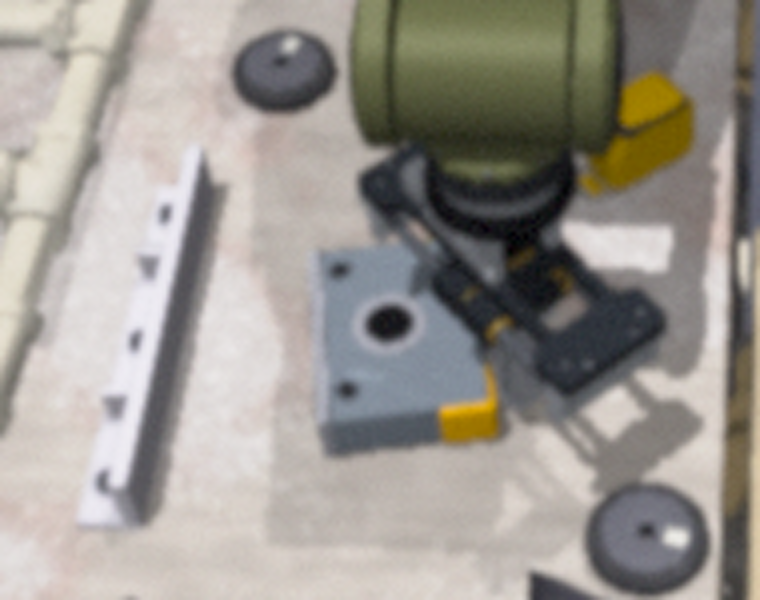

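```bash
cat >> h.py <<'E'
def pose(far,near,cam="side",off=(160,180)):
    px=[(p[0]/4-.375+off[0],p[1]/4-.375+off[1]) for p in (far,near)]
    P=[w2f(q) for q in plane(cam,px,42)]
    v=P[0]-P[1]; th=np.arctan2(v[1],v[0]); m=(P[0]+P[1])/2+R2(th)@[0,48]
    s=manip.read_state(); t=R2(-th)@(w2f(s['eef_pos'])-m)
    print("len",np.linalg.norm(v).round(1),"ends y",P[0].round(1),P[1].round(1),"th",th.round(3),"ctr",m.round(1),"tcp in block",t.round(1),"tool rel yaw",(s['eef_rot'][2]-np.pi/2-TH-th).round(3))
    return m,th
E
python3 - <<'E'
from h import *
pose((323,424),(317,254))
E
```

```text
len 118.3 ends y [73.  97.8] [-43.7  78.5] th 0.164 ctr [  6.8 135.5] tcp in block [40.5 60.7] tool rel yaw 0.57
```

```bash
cat >> h.py <<'E'
def arcr(c,th,xc,x0,tgt,n,dyaw,side,yc=51,hx=8,hy=12.5):
    """as arc, with tool yaw changing by dyaw over the push about the touching corner; side=-1 far cap, +1 near cap"""
    c=np.array(c); cor=c+R2(th)@[x0,0]; r=R2(th)@[xc-x0,yc]
    s=manip.read_state(); R=Rn.from_euler('xyz',s['eef_rot']).as_matrix()
    k3=np.array([-hx,side*hy,0])
    for k in range(1,n+1):
        a=(tgt-th)*k/n; d=R2(a)@r-r; w=d[0]*D+d[1]*N
        q=Rn.from_euler('z',dyaw*k/n).as_matrix()
        t=np.array([w[0],w[1],0])+R@k3-q@R@k3
        print((R.T@t/1000).round(4)[:2],round(-dyaw*k/n,3),end=' | ')
    print(); print("end centre",cor-R2(tgt)@[x0,0],"contact start",cor+r,"end",cor+R2(tgt-th)@r)
E
python3 - <<'E'
from h import *
arcr((6.8,135.5),.164,34,-18,-.65,10,-.6,-1)
E
```

```text
[-0.0066  0.0014] 0.06 | [-0.0133  0.0023] 0.12 | [-0.02    0.0027] 0.18 | [-0.0268  0.0026] 0.24 | [-0.0335  0.0019] 0.3 | [-0.0401  0.0007] 0.36 | [-0.0466 -0.0011] 0.42 | [-0.0529 -0.0033] 0.48 | [-0.0591 -0.006 ] 0.54 | [-0.065  -0.0092] 0.6 | 
end centre [  3.37103031 121.66785974] contact start [ 32.01723453 191.36672608] end [ 61.30238616 141.69179568]
```

```bash
python3 -m pendant '[{"claw":0,"delta_pos":[-0.0066,0.0014,0],"rotation":[0,0,0.06]},{"claw":0,"delta_pos":[-0.0133,0.0023,0],"rotation":[0,0,0.12]},{"claw":0,"delta_pos":[-0.02,0.0027,0],"rotation":[0,0,0.18]},{"claw":0,"delta_pos":[-0.0268,0.0026,0],"rotation":[0,0,0.24]},{"claw":0,"delta_pos":[-0.0335,0.002,0],"rotation":[0,0,0.3]},{"claw":0,"delta_pos":[-0.04,0.0007,0],"rotation":[0,0,0.36]},{"claw":0,"delta_pos":[-0.0466,-0.001,0],"rotation":[0,0,0.42]},{"claw":0,"delta_pos":[-0.053,-0.0033,0],"rotation":[0,0,0.48]},{"claw":0,"delta_pos":[-0.059,-0.006,0],"rotation":[0,0,0.54]},{"claw":0,"delta_pos":[-0.065,-0.009,0],"rotation":[0,0,0.6]}]'; python3 - <<'E'
from h import *
for n in ["side"]: cv2.imwrite(f"pics/{n}4.png",cv2.resize(manip.camera(n)[180:330,160:350,::-1],None,fx=4,fy=4,interpolation=2))
E
```

```text
clock: 5.68
eef_pos: [710.9, -9.9, 16.9]
eef_rot: [3.138, -0.005, 1.728]
wrist_force: [2.5, 4.7, -0.8]
finger_gap: 0.6
```

View pics/side4.png

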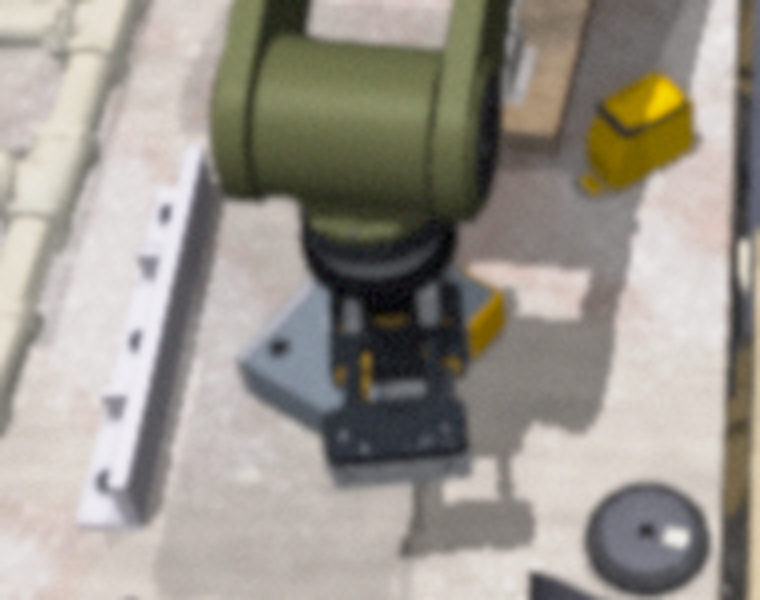

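```bash
python3 -m pendant '[{"claw":0,"delta_pos":[0.008,0.007,0],"rotation":[0,0,0]},{"claw":0,"delta_pos":[0.02,0.012,0],"rotation":[0,0,0]},{"claw":0,"delta_pos":[0.03,0.012,-0.03],"rotation":[0,0,0]},{"claw":0,"delta_pos":[0.05,0,-0.08],"rotation":[0,0,0]},{"claw":0,"delta_pos":[0.07,-0.05,-0.1],"rotation":[0,0,0.17]},{"claw":0,"delta_pos":[0.09,-0.1,-0.1],"rotation":[0,0,0.34]},{"claw":0,"delta_pos":[0.09,-0.11,-0.1],"rotation":[0,0,0.51]},{"claw":0,"delta_pos":[0.09,-0.11,-0.1],"rotation":[0,0,0.68]}]'; python3 - <<'E'
from h import *
for n in ["side"]: cv2.imwrite(f"pics/{n}5.png",cv2.resize(manip.camera(n)[180:330,160:350,::-1],None,fx=4,fy=4,interpolation=2))
E
```

```text
clock: 6.72
eef_pos: [587.7, 61.9, 117.6]
eef_rot: [3.141, -0.006, 1.041]
wrist_force: [1.0, -0.9, 0.8]
finger_gap: 0.4
```

View pics/side5.png

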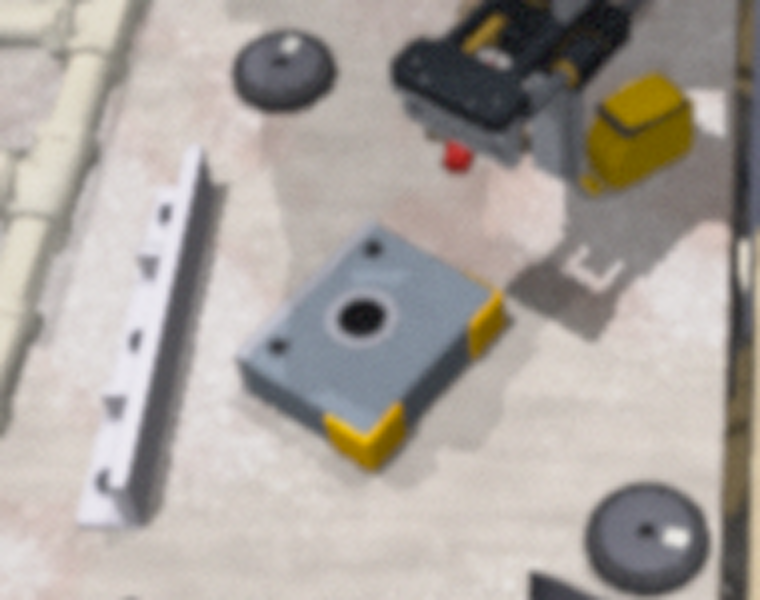

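```bash
cat >> h.py <<'E'
def pose4(ff,nf,nr,fr,cam="side",off=(160,180)):
    px=[(p[0]/4-.375+off[0],p[1]/4-.375+off[1]) for p in (ff,nf,nr,fr)]
    P=np.array([w2f(q) for q in plane(cam,px,42)])
    M=np.array([[60,-48],[-60,-48],[-60,48],[60,48]],float)
    c=P.mean(0); th=np.arctan2(np.sum(M[:,0]*(P-c)[:,1]-M[:,1]*(P-c)[:,0]),np.sum(M*(P-c)))
    print("ctr",c.round(1),"th",th.round(3),"resid",np.linalg.norm(P-c-M@R2(th).T,axis=1).round(1))
    return c,th
def tgt(c,th,bx,by,z):
    w=f2w(np.array(c)+R2(th)@[bx,by]); yaw=th+TH+np.pi/2
    print("world",w.round(1),"yaw",round(yaw,3)); go(w[0],w[1],z,yaw)
E
python3 - <<'E'
from h import *
c,th=pose4((242,357),(373,223),(494,294),(371,430))
tgt(c,th,-46.5,78,118)
E
```

```text
ctr [  5.1 115.7] th -0.561 resid [3.4 3.7 5.1 5.5]
world [642.2  47.1] yaw 1.035
t 6.78 pos [588.1  61.7 117.4] yaw [ 3.141 -0.006  1.032] F [-0.3 -0.4 -1. ]
delta [ 0.0152  0.054  -0.0004] rot [ 0.001 -0.006 -0.003]
```

```bash
python3 - <<'E'
from h import *
pose((242,357),(373,223))
px=[(p[0]/4-.375+160,p[1]/4-.375+180) for p in ((242,357),(373,223),(494,294),(371,430))]
P=np.array([w2f(q) for q in plane("side",px,42)]);print(P.round(1), [np.linalg.norm(P[i]-P[i-1]).round(1) for i in range(4)])
cv2.imwrite("pics/top5.png",cv2.resize(manip.camera("top")[150:300,330:520,::-1],None,fx=4,fy=4,interpolation=2))
E
```

```text
len 115.9 ends y [30.3 46.6] [-67.8 108.3] th -0.562 ctr [  6.8 118.1] tcp in block [-100.8   60. ] tool rel yaw -0.002
[[ 30.3  46.6]
 [-67.8 108.3]
 [-18.  183.7]
 [ 76.  124.3]] [np.float64(90.2), np.float64(115.9), np.float64(90.3), np.float64(111.2)]
```

View pics/top5.png

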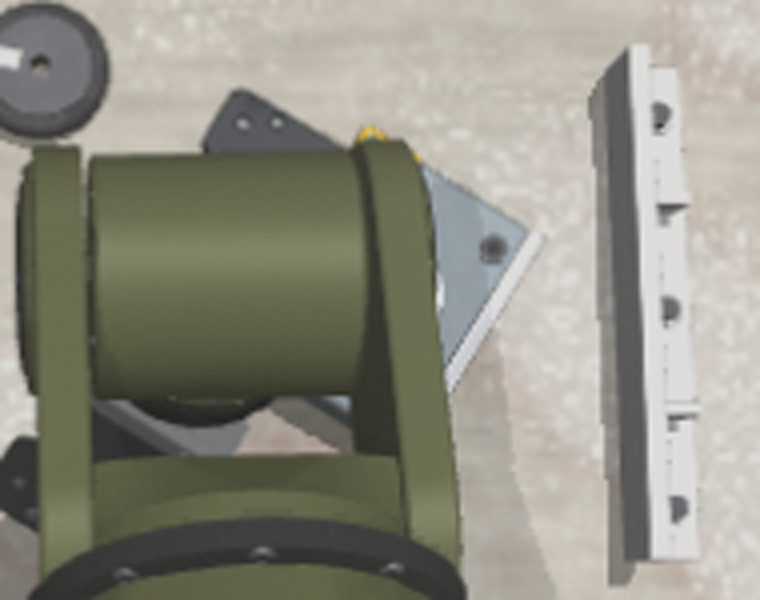

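```bash
python3 - <<'E'
from h import *
print(w2f(plane("top",[(546/4-.375+330,232/4-.375+150)],42)[0]))
E
```

```text
[32.42764153 41.47874347]
```

```bash
python3 -m pendant '[{"claw":0,"delta_pos":[0.0155,0.04,0],"rotation":[0,0,0]},{"claw":0,"delta_pos":[0.0155,0.054,0],"rotation":[0,0,0]},{"claw":0,"delta_pos":[0.0155,0.054,0.03],"rotation":[0,0,0]},{"claw":0,"delta_pos":[0.0155,0.054,0.07],"rotation":[0,0,0]},{"claw":0,"delta_pos":[0.0155,0.054,0.095],"rotation":[0,0,0]},{"claw":0,"delta_pos":[0.0155,0.054,0.103],"rotation":[0,0,0]},{"claw":0,"delta_pos":[0.008,0.054,0.103],"rotation":[0,0,0]},{"claw":0,"delta_pos":[0.002,0.054,0.103],"rotation":[0,0,0]},{"claw":0,"delta_pos":[-0.002,0.054,0.103],"rotation":[0,0,0]}]'; python3 - <<'E'
from h import *
c=np.array((6,115.));th=-.561
s=manip.read_state();print("tcp in block",R2(-th)@(w2f(s['eef_pos'])-c),s['wrist_force'])
arcr(c,th,-34,18,.6,18,.6,1)
cv2.imwrite("pics/side6.png",cv2.resize(manip.camera("side")[180:330,160:350,::-1],None,fx=4,fy=4,interpolation=2))
E
```

```text
clock: 7.95
eef_pos: [634.6, 32.7, 15.4]
eef_rot: [3.14, -0.007, 1.044]
wrist_force: [-0.1, 0.3, 0.9]
finger_gap: 0.3
tcp in block [-46.86681681  61.90165885] [-0.14663908  0.26516631  0.92864934]
[-0.0039 -0.0035] -0.033 | [-0.0079 -0.0067] -0.067 | [-0.0122 -0.0097] -0.1 | [-0.0166 -0.0124] -0.133 | [-0.0212 -0.0148] -0.167 | [-0.0259 -0.0169] -0.2 | [-0.0308 -0.0188] -0.233 | [-0.0357 -0.0203] -0.267 | [-0.0408 -0.0216] -0.3 | [-0.0459 -0.0225] -0.333 | [-0.051  -0.0231] -0.367 | [-0.0562 -0.0234] -0.4 | [-0.0614 -0.0234] -0.433 | [-0.0665 -0.023 ] -0.467 | [-0.0717 -0.0224] -0.5 | [-0.0768 -0.0214] -0.533 | [-0.0818 -0.0201] -0.567 | [-0.0867 -0.0185] -0.6 | 
end centre [ 6.38498195 95.25983811] contact start [  4.34509351 176.27202693] end [-50.4731951  118.15411037]
```

View pics/side6.png

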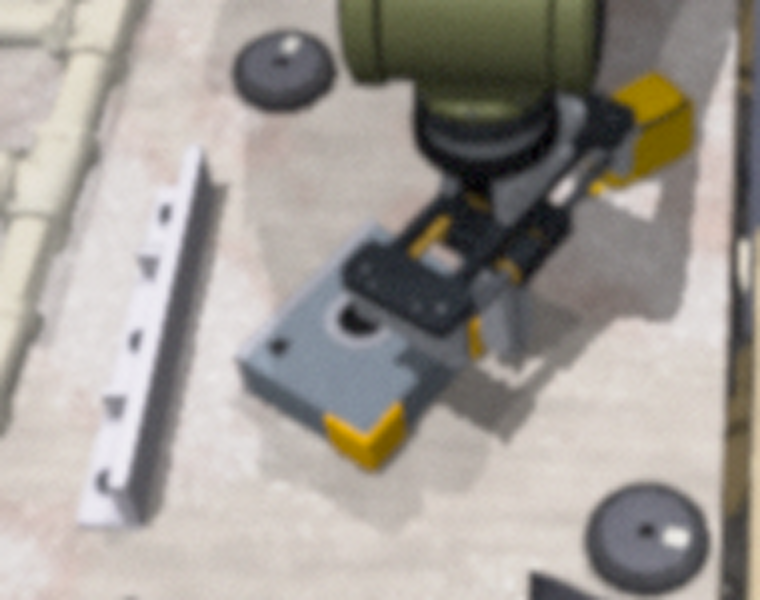

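```bash
python3 -m pendant '[{"claw":0,"delta_pos":[-0.003,0,0],"rotation":[0,0,0]},{"claw":0,"delta_pos":[-0.007,-0.0035,0],"rotation":[0,0,-0.03]},{"claw":0,"delta_pos":[-0.011,-0.0067,0],"rotation":[0,0,-0.065]},{"claw":0,"delta_pos":[-0.015,-0.0097,0],"rotation":[0,0,-0.1]},{"claw":0,"delta_pos":[-0.0195,-0.0124,0],"rotation":[0,0,-0.13]},{"claw":0,"delta_pos":[-0.024,-0.0148,0],"rotation":[0,0,-0.165]},{"claw":0,"delta_pos":[-0.029,-0.017,0],"rotation":[0,0,-0.2]},{"claw":0,"delta_pos":[-0.034,-0.0188,0],"rotation":[0,0,-0.23]},{"claw":0,"delta_pos":[-0.0387,-0.0203,0],"rotation":[0,0,-0.265]},{"claw":0,"delta_pos":[-0.0438,-0.0216,0],"rotation":[0,0,-0.3]}]'; python3 - <<'E'
from h import *
cv2.imwrite("pics/side7.png",cv2.resize(manip.camera("side")[180:330,160:350,::-1],None,fx=4,fy=4,interpolation=2))
E
```

```text
clock: 9.25
eef_pos: [593.9, 6.4, 15.4]
eef_rot: [3.137, -0.008, 1.346]
wrist_force: [1.3, 8.6, 3.6]
finger_gap: 0.2
```

View pics/side7.png

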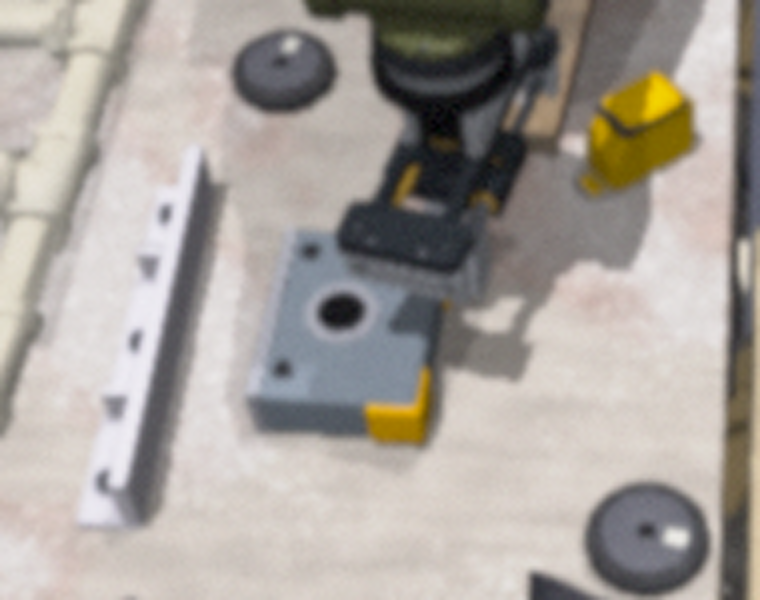

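```bash
python3 - <<'E'
from h import *
m,th=pose((249,400),(293,229))
# centre from bore (340,311)
print(w2f(plane("side",[(340/4-.375+160,311/4-.375+180)],42)[0]))
arcr(m,th,-34,18,.5,8,.3,1)
E
```

```text
len 120.8 ends y [58.8 55. ] [-61.8  61.9] th -0.056 ctr [  1.2 106.4] tcp in block [-47.   57.8] tool rel yaw -0.192
[-3.18581076 97.2021579 ]
[-0.0048 -0.0029] -0.037 | [-0.0098 -0.0055] -0.075 | [-0.0149 -0.0078] -0.112 | [-0.0202 -0.0098] -0.15 | [-0.0256 -0.0113] -0.188 | [-0.0311 -0.0125] -0.225 | [-0.0366 -0.0134] -0.263 | [-0.0422 -0.0139] -0.3 | 
end centre [ 3.3545852  96.72372216] contact start [-29.88782699 159.20676108] end [-50.93392437 125.17996451]
```

```bash
python3 -m pendant '[{"claw":0,"delta_pos":[-0.0048,-0.0029,0],"rotation":[0,0,-0.035]},{"claw":0,"delta_pos":[-0.0098,-0.0055,0],"rotation":[0,0,-0.075]},{"claw":0,"delta_pos":[-0.015,-0.0078,0],"rotation":[0,0,-0.11]},{"claw":0,"delta_pos":[-0.02,-0.0098,0],"rotation":[0,0,-0.15]},{"claw":0,"delta_pos":[-0.0256,-0.0113,0],"rotation":[0,0,-0.19]},{"claw":0,"delta_pos":[-0.031,-0.0125,0],"rotation":[0,0,-0.225]},{"claw":0,"delta_pos":[-0.0366,-0.0134,0],"rotation":[0,0,-0.26]}]'; python3 - <<'E'
from h import *
cv2.imwrite("pics/side8.png",cv2.resize(manip.camera("side")[180:330,160:350,::-1],None,fx=4,fy=4,interpolation=2))
E
```

```text
clock: 10.18
eef_pos: [572.0, -25.9, 15.4]
eef_rot: [3.136, -0.007, 1.611]
wrist_force: [-1.8, 9.1, 3.7]
finger_gap: 0.6
```

View pics/side8.png

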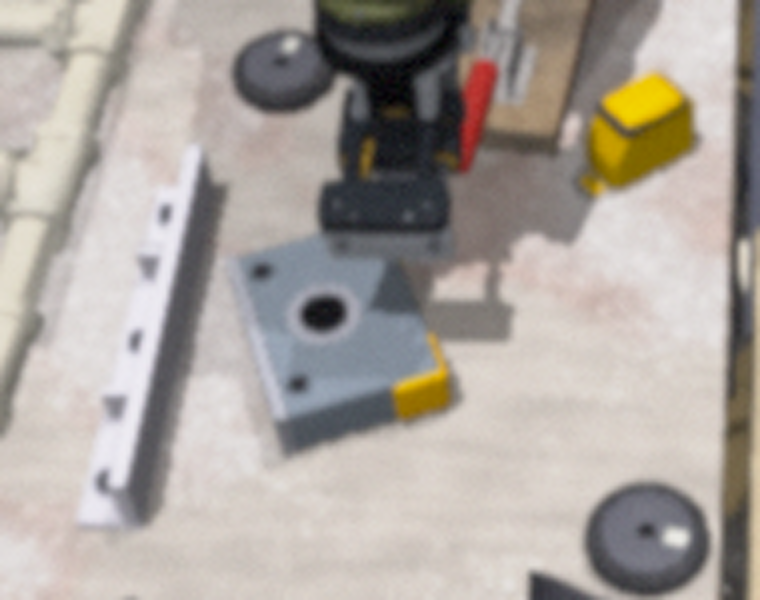

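```bash
python3 -m pendant '[{"claw":0,"delta_pos":[0.01,0.004,0],"rotation":[0,0,0]},{"claw":0,"delta_pos":[0.01,0.005,-0.03],"rotation":[0,0,0]},{"claw":0,"delta_pos":[0.012,0.02,-0.08],"rotation":[0,0,0]},{"claw":0,"delta_pos":[0.05,0.05,-0.1],"rotation":[0,0,-0.1]},{"claw":0,"delta_pos":[0.1,0.05,-0.1],"rotation":[0,0,-0.2]},{"claw":0,"delta_pos":[0.12,0.05,-0.1],"rotation":[0,0,-0.3]}]'; python3 - <<'E'
from h import *
cv2.imwrite("pics/side9.png",cv2.resize(manip.camera("side")[180:330,160:350,::-1],None,fx=4,fy=4,interpolation=2))
m,th=pose((281,418),(235,262))
cv2.imwrite("pics/top9.png",cv2.resize(manip.camera("top")[150:300,330:520,::-1],None,fx=4,fy=4,interpolation=2))
E
```

```text
clock: 10.98
eef_pos: [616.0, 97.7, 116.6]
eef_rot: [3.134, -0.005, 1.918]
wrist_force: [0.5, -0.5, 0.1]
finger_gap: 0.4
len 114.4 ends y [69.9 74.4] [-36.3  31.7] th 0.382 ctr [-1.1 97.6] tcp in block [ 44.5 156.1] tool rel yaw -0.053
```

View pics/side9.png

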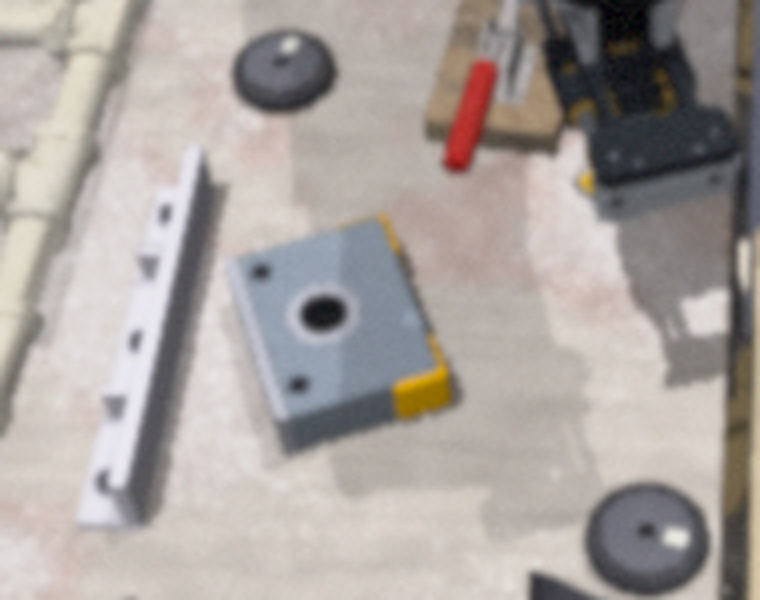

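View pics/top9.png

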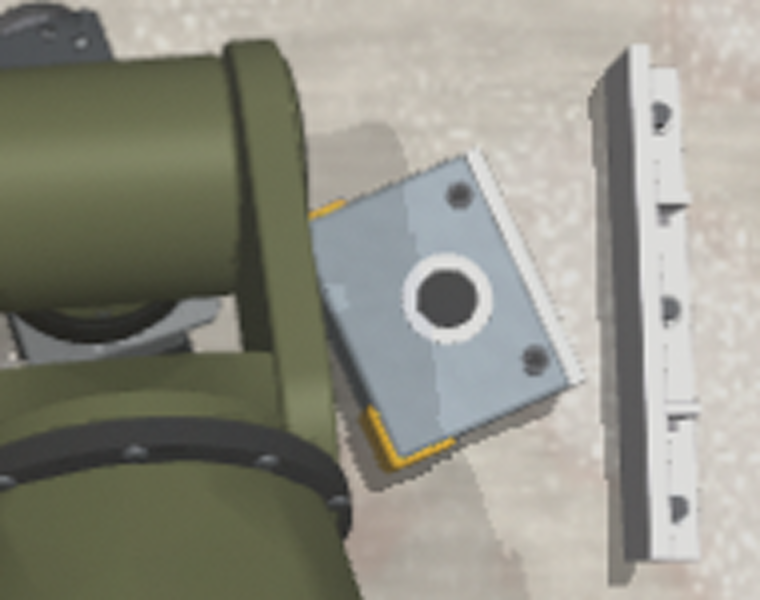

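```bash
python3 - <<'E'
from h import *
pose((475,148),(583,380),"top",(330,150))
c,th=pose4((280,421),(231,262),(383,215),(444,366))
c=np.array((-1.,93.5));th=.42
tgt(c,th,46.5,78,116.6)
E
```

```text
len 118.8 ends y [72.5 73.2] [-36.9  26.9] th 0.401 ctr [-0.9 94.3] tcp in block [ 48.  156.6] tool rel yaw -0.08
ctr [-1.4 94.2] th 0.41 resid [0.9 3.3 1.7 2.9]
world [645.2  24.3] yaw 2.016
t 11.07 pos [615.9  97.1 116.4] yaw [ 3.134 -0.005  1.917] F [-0.4 -0.5 -0.2]
delta [-0.0784  0.0029 -0.0005] rot [ 0.008 -0.004 -0.099]
```

```bash
python3 -m pendant '[{"claw":0,"delta_pos":[-0.04,0.002,0],"rotation":[0,0,-0.08]},{"claw":0,"delta_pos":[-0.078,0.003,0],"rotation":[0,0,-0.085]},{"claw":0,"delta_pos":[-0.078,0.003,0.03],"rotation":[0,0,-0.085]},{"claw":0,"delta_pos":[-0.078,0.003,0.07],"rotation":[0,0,-0.085]},{"claw":0,"delta_pos":[-0.078,0.003,0.095],"rotation":[0,0,-0.085]},{"claw":0,"delta_pos":[-0.078,0.003,0.102],"rotation":[0,0,-0.085]},{"claw":0,"delta_pos":[-0.086,0.003,0.102],"rotation":[0,0,-0.085]},{"claw":0,"delta_pos":[-0.092,0.003,0.102],"rotation":[0,0,-0.085]},{"claw":0,"delta_pos":[-0.095,0.003,0.102],"rotation":[0,0,-0.085]}]'; python3 - <<'E'
from h import *
c=np.array((-1,94.3));th=.405
s=manip.read_state();print("tcp in block",R2(-th)@(w2f(s['eef_pos'])-c),s['wrist_force'])
arcr(c,th,34,-18,-.5,15,-.5,-1)
E
```

```text
clock: 12.2
eef_pos: [652.2, 8.8, 15.0]
eef_rot: [3.132, -0.003, 2.001]
wrist_force: [-0.6, -0.2, -1.1]
finger_gap: 0.8
tcp in block [44.80994841 60.92589939] [-0.57267342 -0.19108341 -1.08748989]
[-0.0037  0.0032] 0.033 | [-0.0075  0.0063] 0.067 | [-0.0115  0.0091] 0.1 | [-0.0156  0.0116] 0.133 | [-0.0199  0.014 ] 0.167 | [-0.0244  0.016 ] 0.2 | [-0.0289  0.0178] 0.233 | [-0.0335  0.0194] 0.267 | [-0.0383  0.0207] 0.3 | [-0.043   0.0217] 0.333 | [-0.0479  0.0224] 0.367 | [-0.0527  0.0229] 0.4 | [-0.0576  0.023 ] 0.433 | [-0.0625  0.0229] 0.467 | [-0.0674  0.0225] 0.5 | 
end centre [-1.74735703 78.57800262] contact start [ 10.15452472 154.57086011] end [ 52.54115254 107.03424496]
```

```bash
python3 -m pendant '[{"claw":0,"delta_pos":[-0.001,0.002,0],"rotation":[0,0,0]},{"claw":0,"delta_pos":[-0.0055,0.0052,0],"rotation":[0,0,0.03]},{"claw":0,"delta_pos":[-0.0095,0.008,0],"rotation":[0,0,0.065]},{"claw":0,"delta_pos":[-0.0135,0.011,0],"rotation":[0,0,0.1]},{"claw":0,"delta_pos":[-0.0175,0.0135,0],"rotation":[0,0,0.13]},{"claw":0,"delta_pos":[-0.022,0.016,0],"rotation":[0,0,0.165]},{"claw":0,"delta_pos":[-0.0264,0.018,0],"rotation":[0,0,0.2]},{"claw":0,"delta_pos":[-0.031,0.02,0],"rotation":[0,0,0.23]},{"claw":0,"delta_pos":[-0.0355,0.021,0],"rotation":[0,0,0.265]},{"claw":0,"delta_pos":[-0.04,0.022,0],"rotation":[0,0,0.3]}]'; python3 - <<'E'
from h import *
cv2.imwrite("pics/side10.png",cv2.resize(manip.camera("side")[180:330,160:350,::-1],None,fx=4,fy=4,interpolation=2))
E
```

```text
clock: 13.45
eef_pos: [689.4, -16.9, 15.5]
eef_rot: [3.133, -0.008, 1.7]
wrist_force: [0.9, 8.4, 3.1]
finger_gap: 0.3
```

View pics/side10.png

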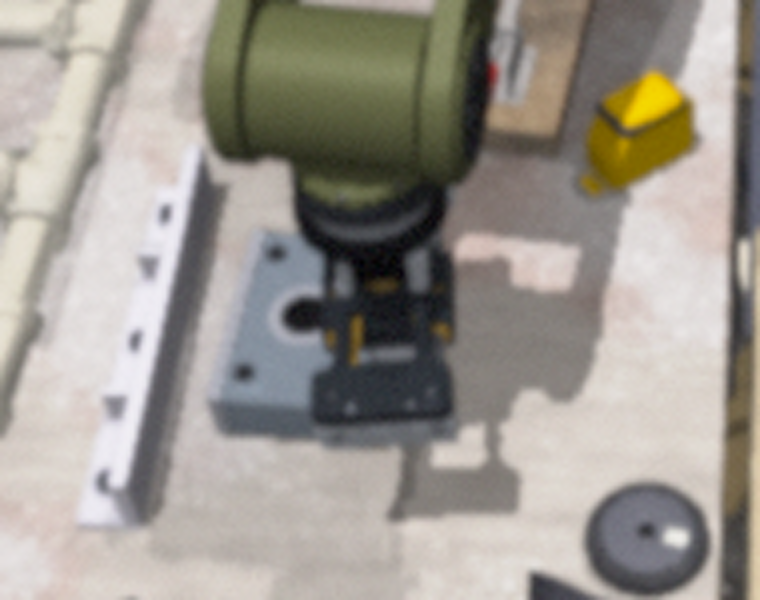

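```bash
python3 - <<'E'
from h import *
m,th=pose((212,402),(262,231))
arcr((-1,84.5),th,34,-18,-.5,8,-.3,-1)
E
```

```text
len 120.8 ends y [60.7 34.9] [-59.7  43.8] th -0.074 ctr [ 4.  87.3] tcp in block [45. 57.] tool rel yaw 0.176
[-0.0037  0.0024] 0.037 | [-0.0076  0.0046] 0.075 | [-0.0115  0.0066] 0.112 | [-0.0156  0.0084] 0.15 | [-0.0197  0.01  ] 0.188 | [-0.024   0.0113] 0.225 | [-0.0282  0.0125] 0.263 | [-0.0326  0.0134] 0.3 | 
end centre [-3.15436949 77.19954425] contact start [ 36.67324953 132.85003898] end [ 51.13414008 105.65578659]
```

```bash
python3 -m pendant '[{"claw":0,"delta_pos":[-0.0037,0.0024,0],"rotation":[0,0,0.035]},{"claw":0,"delta_pos":[-0.0076,0.0046,0],"rotation":[0,0,0.075]},{"claw":0,"delta_pos":[-0.0115,0.0066,0],"rotation":[0,0,0.11]},{"claw":0,"delta_pos":[-0.0156,0.0084,0],"rotation":[0,0,0.15]},{"claw":0,"delta_pos":[-0.0197,0.01,0],"rotation":[0,0,0.19]},{"claw":0,"delta_pos":[-0.024,0.0113,0],"rotation":[0,0,0.225]},{"claw":0,"delta_pos":[-0.0282,0.0125,0],"rotation":[0,0,0.26]},{"claw":0,"delta_pos":[-0.0326,0.0134,0],"rotation":[0,0,0.3]}]'; python3 - <<'E'
from h import *
cv2.imwrite("pics/side11.png",cv2.resize(manip.camera("side")[180:330,160:350,::-1],None,fx=4,fy=4,interpolation=2))
E
python3 -m pendant '[{"claw":0,"delta_pos":[0.008,0.006,0],"rotation":[0,0,0]},{"claw":0,"delta_pos":[0.018,0.01,0],"rotation":[0,0,0]},{"claw":0,"delta_pos":[0.03,0.01,-0.04],"rotation":[0,0,0]},{"claw":0,"delta_pos":[0.05,0,-0.08],"rotation":[0,0,0]},{"claw":0,"delta_pos":[0.1,-0.04,-0.1],"rotation":[0,0,0.15]},{"claw":0,"delta_pos":[0.12,-0.06,-0.1],"rotation":[0,0,0.3]},{"claw":0,"delta_pos":[0.12,-0.08,-0.1],"rotation":[0,0,0.35]}]'; python3 - <<'E'
from h import *
cv2.imwrite("pics/side12.png",cv2.resize(manip.camera("side")[180:330,160:350,::-1],None,fx=4,fy=4,interpolation=2))
cv2.imwrite("pics/top12.png",cv2.resize(manip.camera("top")[150:300,330:520,::-1],None,fx=4,fy=4,interpolation=2))
E
```

```text
clock: 14.5
eef_pos: [707.7, -47.3, 15.6]
eef_rot: [3.134, -0.011, 1.396]
wrist_force: [1.4, 5.5, 0.6]
finger_gap: 0.4
clock: 15.42
eef_pos: [648.9, 86.1, 116.8]
eef_rot: [3.137, -0.013, 1.043]
wrist_force: [0.5, -0.5, -0.4]
finger_gap: 0.5
```

View pics/side12.png

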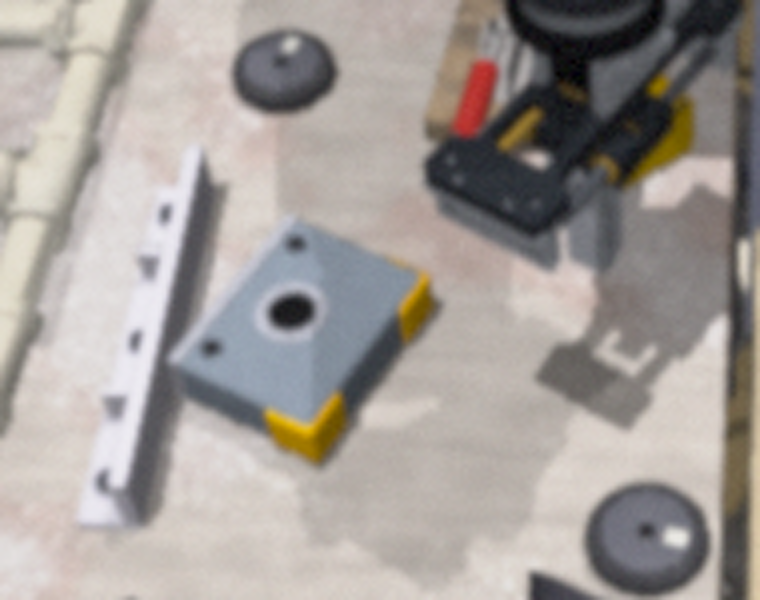

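View pics/top12.png

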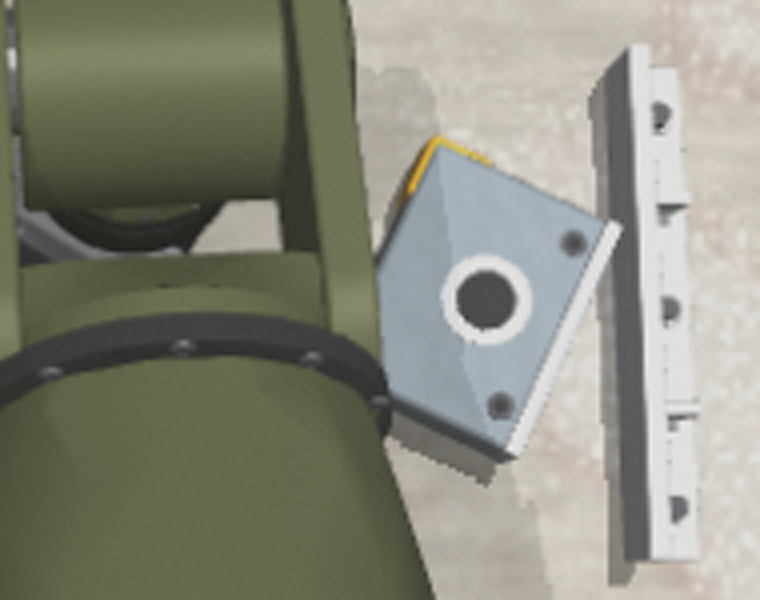

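```bash
python3 - <<'E'
from h import *
pose((624,225),(514,458),"top",(330,150))
pose4((172,360),(293,216),(422,275),(313,425))
c=np.array((-4,77.));th=-.47
tgt(c,th,-46.5,78,116.6)
E
```

```text
len 121.5 ends y [35.6  4.7] [-72.6  60.1] th -0.473 ctr [ 3.3 75.1] tcp in block [-67.  155.5] tool rel yaw -0.078
ctr [ 1.4 75.4] th -0.454 resid [1.9 2.7 3.9 2.5]
world [625.9   7.7] yaw 1.126
t 15.53 pos [648.6  84.8 116.8] yaw [ 3.138 -0.013  1.044] F [0.1 0.4 0.3]
delta [-0.0781  0.0191 -0.0008] rot [ 0.004 -0.013 -0.082]
```

```bash
python3 - <<'E'
from h import *
c=np.array((2.5,75.2));th=-.465
tgt(c,th,-46.5,78,14.5)
arcr(c,th,-34,18,.25,12,.4,1)
E
```

```text
world [632.    6.1] yaw 1.131
t 15.53 pos [648.6  84.8 116.8] yaw [ 3.138 -0.013  1.044] F [0.1 0.4 0.3]
delta [-0.0778  0.0248  0.1014] rot [ 0.004 -0.013 -0.087]
[-0.0039 -0.0029] -0.033 | [-0.0079 -0.0056] -0.067 | [-0.012  -0.0081] -0.1 | [-0.0163 -0.0103] -0.133 | [-0.0207 -0.0123] -0.167 | [-0.0252 -0.014 ] -0.2 | [-0.0298 -0.0155] -0.233 | [-0.0345 -0.0166] -0.267 | [-0.0393 -0.0176] -0.3 | [-0.0441 -0.0182] -0.333 | [-0.0489 -0.0186] -0.367 | [-0.0537 -0.0187] -0.4 | 
end centre [ 1.14836459 62.67511831] contact start [ -5.02037036 136.0312751 ] end [-44.41225967 103.6779172 ]
```

```bash
python3 -m pendant '[{"claw":0,"delta_pos":[-0.04,0.012,0],"rotation":[0,0,-0.08]},{"claw":0,"delta_pos":[-0.078,0.025,0],"rotation":[0,0,-0.085]},{"claw":0,"delta_pos":[-0.078,0.025,0.03],"rotation":[0,0,-0.085]},{"claw":0,"delta_pos":[-0.078,0.025,0.07],"rotation":[0,0,-0.085]},{"claw":0,"delta_pos":[-0.078,0.025,0.095],"rotation":[0,0,-0.085]},{"claw":0,"delta_pos":[-0.078,0.025,0.102],"rotation":[0,0,-0.085]},{"claw":0,"delta_pos":[-0.086,0.025,0.102],"rotation":[0,0,-0.085]},{"claw":0,"delta_pos":[-0.092,0.025,0.102],"rotation":[0,0,-0.085]},{"claw":0,"delta_pos":[-0.095,0.025,0.102],"rotation":[0,0,-0.085]}]'; python3 - <<'E'
from h import *
c=np.array((2.5,75.2));th=-.465
s=manip.read_state();print("tcp in block",R2(-th)@(w2f(s['eef_pos'])-c),s['wrist_force'])
arcr(c,th,-34,18,.25,12,.4,1)
E
```

```text
clock: 16.65
eef_pos: [623.7, -9.5, 14.7]
eef_rot: [3.136, -0.013, 1.129]
wrist_force: [0.0, 0.3, -0.3]
finger_gap: 0.7
tcp in block [-47.32685254  60.38629204] [ 0.01609613  0.31960463 -0.33194844]
[-0.0036 -0.0032] -0.033 | [-0.0074 -0.0062] -0.067 | [-0.0114 -0.009 ] -0.1 | [-0.0155 -0.0115] -0.133 | [-0.0197 -0.0138] -0.167 | [-0.0241 -0.0159] -0.2 | [-0.0286 -0.0177] -0.233 | [-0.0332 -0.0192] -0.267 | [-0.0378 -0.0205] -0.3 | [-0.0425 -0.0215] -0.333 | [-0.0473 -0.0223] -0.367 | [-0.0521 -0.0227] -0.4 | 
end centre [ 1.14836459 62.67511831] contact start [ -5.02037036 136.0312751 ] end [-44.41225967 103.6779172 ]
```

```bash
python3 -m pendant '[{"claw":0,"delta_pos":[-0.002,0,0],"rotation":[0,0,0]},{"claw":0,"delta_pos":[-0.0055,-0.003,0],"rotation":[0,0,-0.03]},{"claw":0,"delta_pos":[-0.0095,-0.006,0],"rotation":[0,0,-0.065]},{"claw":0,"delta_pos":[-0.0134,-0.009,0],"rotation":[0,0,-0.1]},{"claw":0,"delta_pos":[-0.0175,-0.0115,0],"rotation":[0,0,-0.13]},{"claw":0,"delta_pos":[-0.0217,-0.0138,0],"rotation":[0,0,-0.165]},{"claw":0,"delta_pos":[-0.026,-0.016,0],"rotation":[0,0,-0.2]},{"claw":0,"delta_pos":[-0.0306,-0.0177,0],"rotation":[0,0,-0.23]},{"claw":0,"delta_pos":[-0.035,-0.019,0],"rotation":[0,0,-0.265]},{"claw":0,"delta_pos":[-0.0398,-0.0205,0],"rotation":[0,0,-0.3]}]'; python3 - <<'E'
from h import *
cv2.imwrite("pics/side13.png",cv2.resize(manip.camera("side")[180:330,160:350,::-1],None,fx=4,fy=4,interpolation=2))
E
```

```text
clock: 17.9
eef_pos: [588.8, -35.6, 15.0]
eef_rot: [3.13, -0.012, 1.432]
wrist_force: [1.0, 9.8, 4.7]
finger_gap: 0.4
```

View pics/side13.png

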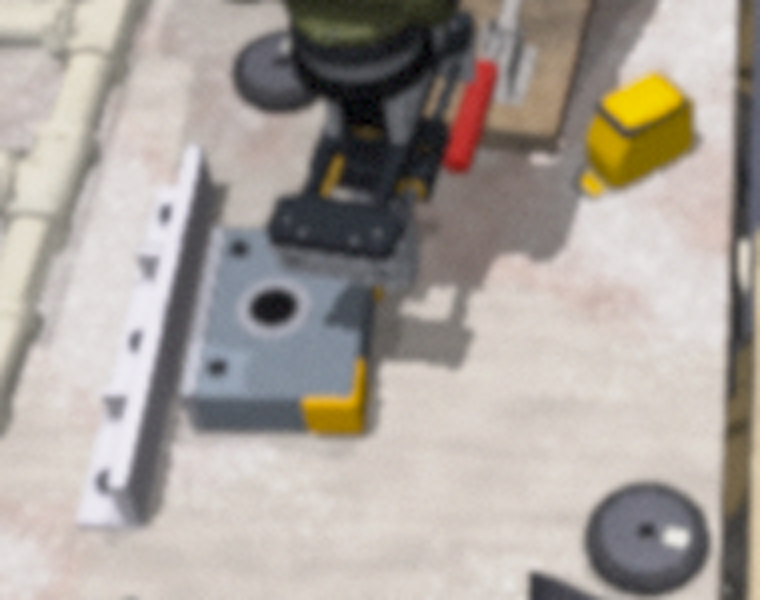

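```bash
python3 - <<'E'
from h import *
m,th=pose((186,399),(219,226))
print(w2f(plane("side",[(273/4-.375+160,306/4-.375+180)],42)[0]))
arcr((0,66.5),th,-34,18,.25,8,.2,1)
E
```

```text
len 122.0 ends y [59.3 20.3] [-62.7  17.9] th 0.019 ctr [-2.7 67.1] tcp in block [-44.9  58.6] tool rel yaw -0.182
[-5.4723238 58.5709994]
[-0.0021 -0.0013] -0.025 | [-0.0042 -0.0026] -0.05 | [-0.0063 -0.0039] -0.075 | [-0.0085 -0.005 ] -0.1 | [-0.0107 -0.0061] -0.125 | [-0.013  -0.0072] -0.15 | [-0.0152 -0.0081] -0.175 | [-0.0175 -0.0091] -0.2 | 
end centre [ 0.55617229 62.39678121] contact start [-34.98538535 116.82914476] end [-45.00445197 103.3995801 ]
```

```bash
python3 -m pendant '[{"claw":0,"delta_pos":[-0.0028,-0.0017,0],"rotation":[0,0,-0.03]},{"claw":0,"delta_pos":[-0.0056,-0.0035,0],"rotation":[0,0,-0.065]},{"claw":0,"delta_pos":[-0.0085,-0.005,0],"rotation":[0,0,-0.1]},{"claw":0,"delta_pos":[-0.0115,-0.0064,0],"rotation":[0,0,-0.13]},{"claw":0,"delta_pos":[-0.0145,-0.0078,0],"rotation":[0,0,-0.165]},{"claw":0,"delta_pos":[-0.0175,-0.009,0],"rotation":[0,0,-0.2]}]'; python3 - <<'E'
from h import *
cv2.imwrite("pics/side14.png",cv2.resize(manip.camera("side")[180:330,160:350,::-1],None,fx=4,fy=4,interpolation=2))
E
```

```text
clock: 18.7
eef_pos: [577.3, -50.8, 15.1]
eef_rot: [3.127, -0.011, 1.636]
wrist_force: [4.3, 19.6, 1.2]
finger_gap: 0.0
```

View pics/side14.png

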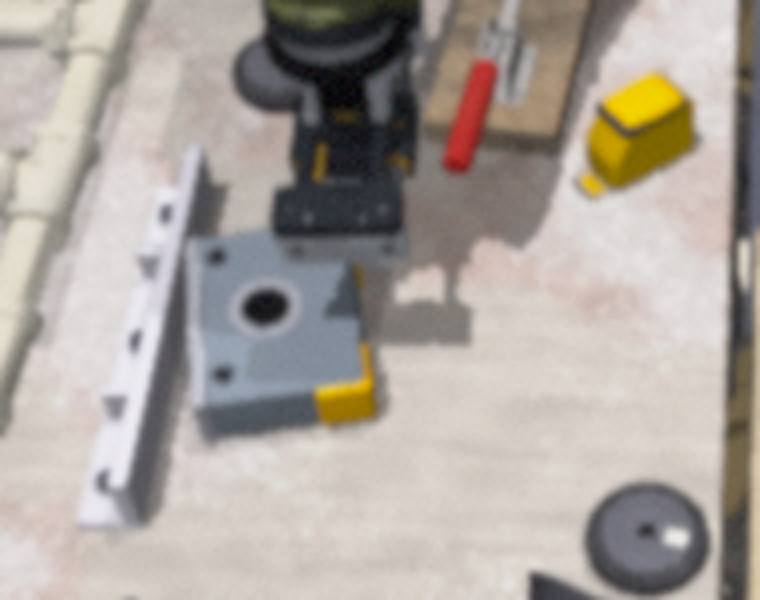

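```bash
python3 -m pendant '[{"claw":0,"delta_pos":[0.01,0.003,0],"rotation":[0,0,0]},{"claw":0,"delta_pos":[0.015,0.005,-0.03],"rotation":[0,0,0]},{"claw":0,"delta_pos":[0.02,0.02,-0.08],"rotation":[0,0,0]},{"claw":0,"delta_pos":[0.07,0.05,-0.1],"rotation":[0,0,-0.05]},{"claw":0,"delta_pos":[0.12,0.06,-0.1],"rotation":[0,0,-0.1]},{"claw":0,"delta_pos":[0.13,0.06,-0.1],"rotation":[0,0,-0.15]}]'; python3 - <<'E'
from h import *
cv2.imwrite("pics/side15.png",cv2.resize(manip.camera("side")[180:330,160:350,::-1],None,fx=4,fy=4,interpolation=2))
cv2.imwrite("pics/top15.png",cv2.resize(manip.camera("top")[150:300,330:520,::-1],None,fx=4,fy=4,interpolation=2))
E
```

```text
clock: 19.5
eef_pos: [627.0, 84.7, 117.5]
eef_rot: [3.125, -0.009, 1.794]
wrist_force: [-0.9, -0.3, -0.3]
finger_gap: 0.1
```

View pics/side15.png

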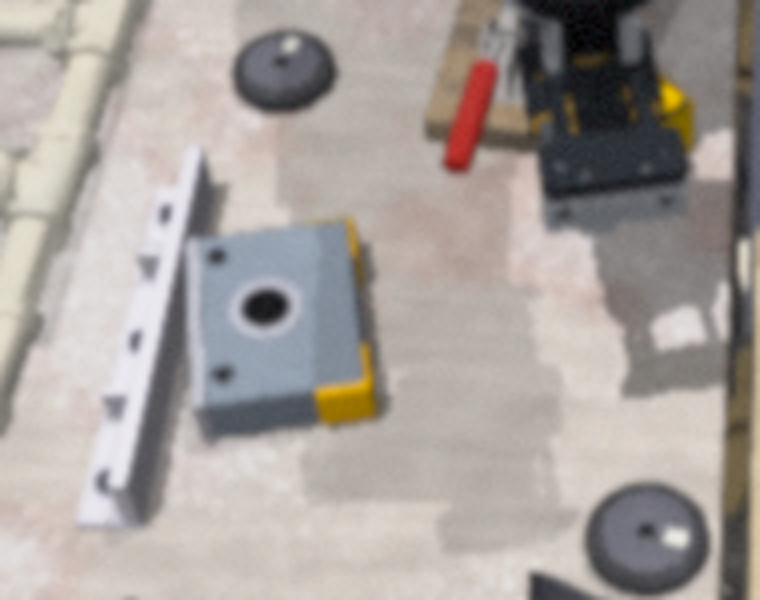

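View pics/top15.png

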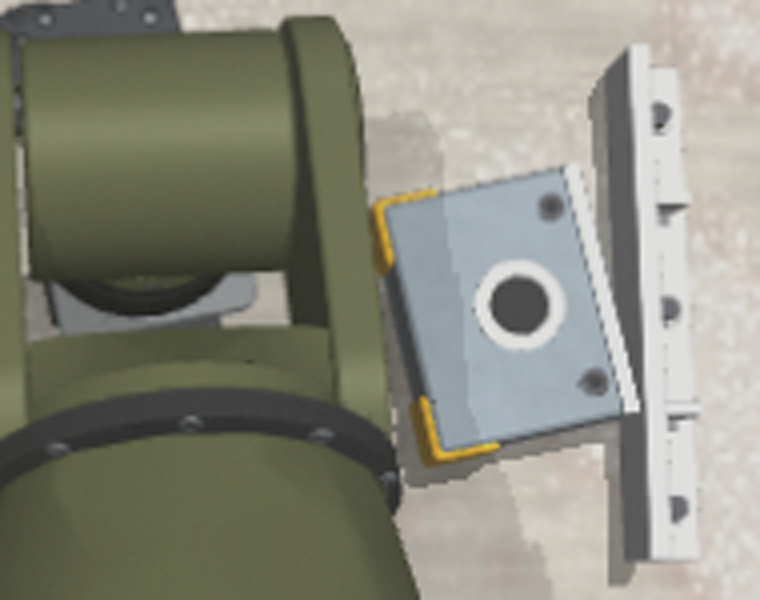

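```bash
python3 - <<'E'
from h import *
m,th=pose((577,162),(638,411),"top",(330,150))
pose4((205,410),(190,240),(348,220),(365,380))
tgt(m,th,46.5,75,14.5)
arcr(m,th,34,-18,-.15,10,-.2,-1)
E
```

```text
len 119.4 ends y [65.6 25.5] [-51.5   1.8] th 0.2 ctr [-2.5 60.7] tcp in block [ 31.1 179.1] tool rel yaw -0.004
ctr [-2.9 61.3] th 0.226 resid [4.  1.9 2.9 4.6]
world [664.8 -15.4] yaw 1.795
t 19.6 pos [626.6  82.6 117.2] yaw [ 3.126 -0.009  1.791] F [-0.1 -0.5 -0.1]
delta [-0.105   0.0143  0.102 ] rot [ 0.016 -0.009 -0.004]
[-0.0021  0.0019] 0.02 | [-0.0042  0.0038] 0.04 | [-0.0065  0.0055] 0.06 | [-0.0087  0.0072] 0.08 | [-0.0111  0.0089] 0.1 | [-0.0135  0.0104] 0.12 | [-0.0159  0.0119] 0.14 | [-0.0184  0.0132] 0.16 | [-0.0209  0.0145] 0.18 | [-0.0235  0.0158] 0.2 | 
end centre [-2.29928347 54.47163516] contact start [ 20.75867744 117.45911944] end [38.94027794 99.81806363]
```

```bash
python3 -m pendant '[{"claw":0,"delta_pos":[-0.05,0.007,0],"rotation":[0.016,-0.009,0]},{"claw":0,"delta_pos":[-0.1,0.0145,0],"rotation":[0.016,-0.009,0]},{"claw":0,"delta_pos":[-0.104,0.0145,0.03],"rotation":[0.016,-0.009,0]},{"claw":0,"delta_pos":[-0.104,0.0145,0.07],"rotation":[0.016,-0.009,0]},{"claw":0,"delta_pos":[-0.104,0.0145,0.095],"rotation":[0.016,-0.009,0]},{"claw":0,"delta_pos":[-0.104,0.0145,0.102],"rotation":[0.016,-0.009,0]},{"claw":0,"delta_pos":[-0.112,0.0145,0.102],"rotation":[0.016,-0.009,0]},{"claw":0,"delta_pos":[-0.117,0.0145,0.102],"rotation":[0.016,-0.009,0]},{"claw":0,"delta_pos":[-0.119,0.0145,0.102],"rotation":[0.016,-0.009,0]}]'; python3 - <<'E'
from h import *
c=np.array((-2.5,60.7));th=.2
s=manip.read_state();print("tcp in block",R2(-th)@(w2f(s['eef_pos'])-c),s['wrist_force'])
E
```

```text
clock: 20.72
eef_pos: [668.6, -29.8, 15.4]
eef_rot: [3.141, 0.0, 1.79]
wrist_force: [-0.9, 0.4, -0.0]
finger_gap: 0.6
tcp in block [47.08192228 60.19200083] [-0.92293589  0.38170954 -0.00192356]
```

```bash
python3 -m pendant '[{"claw":0,"delta_pos":[-0.003,0.001,0],"rotation":[0,0,0.02]},{"claw":0,"delta_pos":[-0.0055,0.0035,0],"rotation":[0,0,0.04]},{"claw":0,"delta_pos":[-0.008,0.0055,0],"rotation":[0,0,0.06]},{"claw":0,"delta_pos":[-0.0102,0.0072,0],"rotation":[0,0,0.08]},{"claw":0,"delta_pos":[-0.0126,0.009,0],"rotation":[0,0,0.1]},{"claw":0,"delta_pos":[-0.015,0.0104,0],"rotation":[0,0,0.12]},{"claw":0,"delta_pos":[-0.0174,0.012,0],"rotation":[0,0,0.14]},{"claw":0,"delta_pos":[-0.02,0.0132,0],"rotation":[0,0,0.16]},{"claw":0,"delta_pos":[-0.0224,0.0145,0],"rotation":[0,0,0.18]}]'; python3 - <<'E'
from h import *
cv2.imwrite("pics/side16.png",cv2.resize(manip.camera("side")[180:330,160:350,::-1],None,fx=4,fy=4,interpolation=2))
cv2.imwrite("pics/top16.png",cv2.resize(manip.camera("top")[150:300,330:520,::-1],None,fx=4,fy=4,interpolation=2))
E
```

```text
clock: 21.85
eef_pos: [687.9, -47.6, 15.7]
eef_rot: [3.14, -0.001, 1.609]
wrist_force: [-0.9, 6.8, 1.2]
finger_gap: 0.3
```

View pics/side16.png

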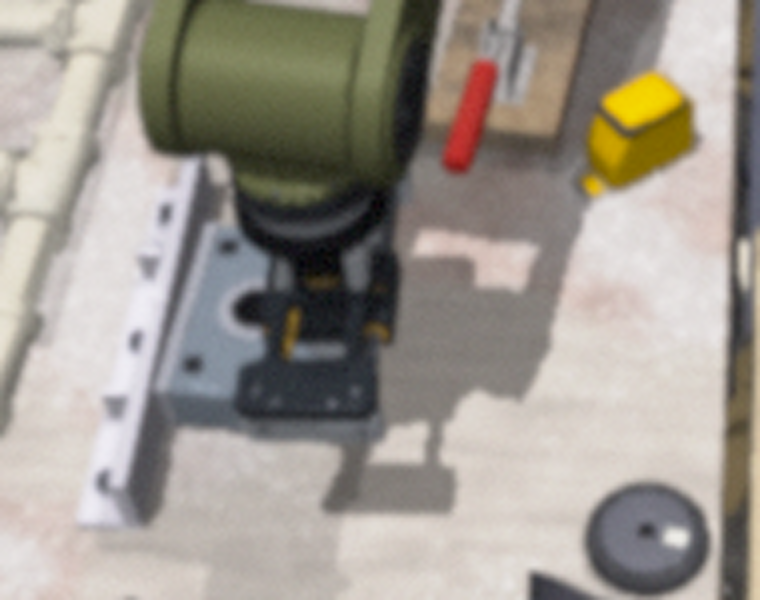

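View pics/top16.png

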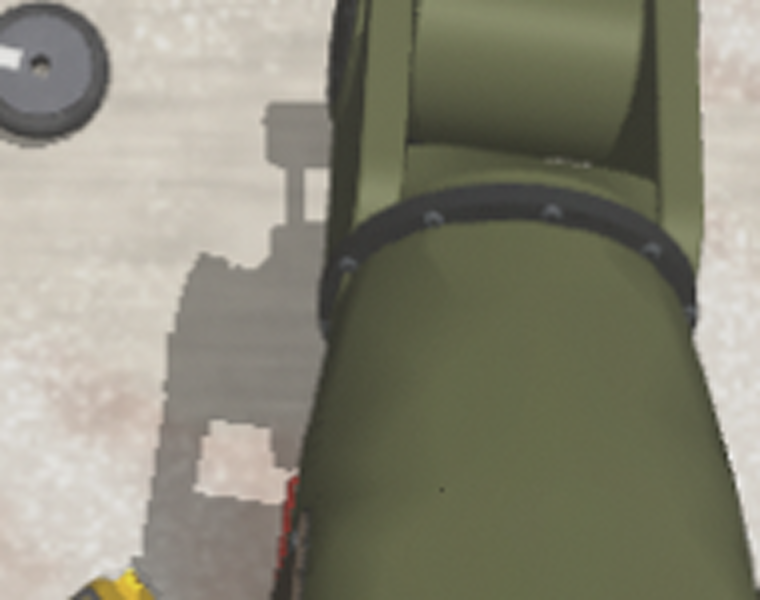

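```bash
python3 -m pendant '[{"claw":0,"delta_pos":[-0.0025,0.001,0],"rotation":[0,0,0]},{"claw":0,"delta_pos":[-0.005,0.002,0],"rotation":[0,0,0]}]'; python3 - <<'E'
from h import *
cv2.imwrite("pics/side17.png",cv2.resize(manip.camera("side")[180:330,160:350,::-1],None,fx=4,fy=4,interpolation=2))
E
```

```text
clock: 22.2
eef_pos: [689.2, -49.1, 15.6]
eef_rot: [-3.139, -0.006, 1.609]
wrist_force: [-14.2, 30.2, 9.7]
finger_gap: 0.4
```

View pics/side17.png

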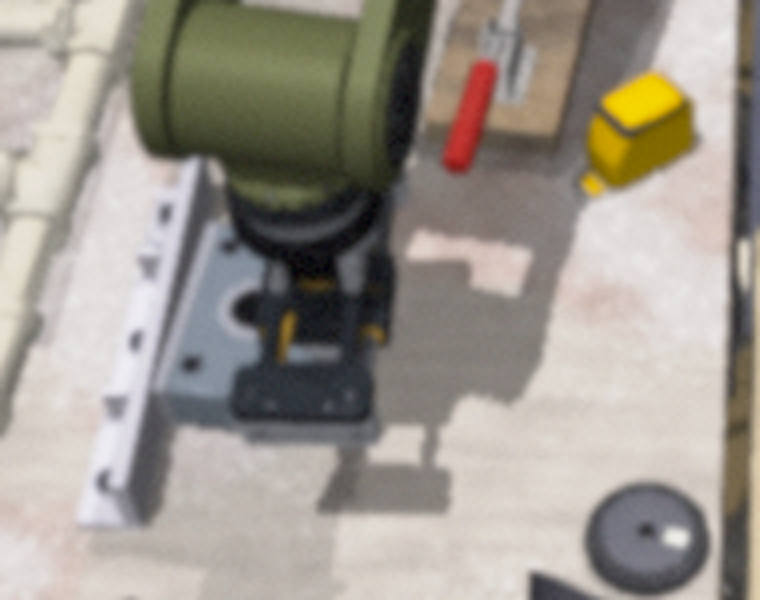

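```bash
python3 -m pendant '[{"claw":0,"delta_pos":[-0.0035,-0.002,0],"rotation":[0,0,0]},{"claw":0,"delta_pos":[-0.004,-0.005,0],"rotation":[0,0,0]},{"claw":0,"delta_pos":[-0.0047,-0.008,0],"rotation":[0,0,0]},{"claw":0,"delta_pos":[-0.0055,-0.011,0],"rotation":[0,0,0]}]'; python3 - <<'E'
from h import *
cv2.imwrite("pics/side18.png",cv2.resize(manip.camera("side")[180:330,160:350,::-1],None,fx=4,fy=4,interpolation=2))
E
```

```text
clock: 22.75
eef_pos: [679.4, -50.3, 15.9]
eef_rot: [-3.142, -0.012, 1.61]
wrist_force: [21.5, 32.0, -6.8]
finger_gap: 0.6
```

View pics/side18.png

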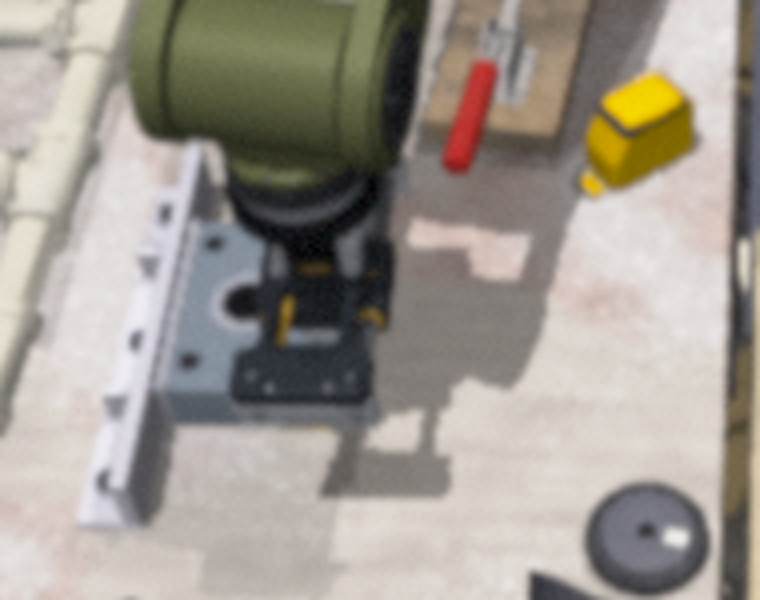

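```bash
python3 -m pendant '[{"claw":0,"delta_pos":[0.004,0.002,0.0005],"rotation":[0,0,0]},{"claw":0,"delta_pos":[0.012,0.002,0.0005],"rotation":[0,0,0]},{"claw":0,"delta_pos":[0.03,0,-0.04],"rotation":[0,0,0]},{"claw":0,"delta_pos":[0.07,-0.02,-0.09],"rotation":[0,0,0]},{"claw":0,"delta_pos":[0.12,-0.05,-0.1],"rotation":[0,0,0]},{"claw":0,"delta_pos":[0.15,-0.06,-0.1],"rotation":[0,0,0]}]'; python3 - <<'E'
from h import *
cv2.imwrite("pics/side19.png",cv2.resize(manip.camera("side")[180:330,160:350,::-1],None,fx=4,fy=4,interpolation=2))
cv2.imwrite("pics/top19.png",cv2.resize(manip.camera("top")[150:300,330:520,::-1],None,fx=4,fy=4,interpolation=2))
E
```

```text
clock: 23.55
eef_pos: [612.8, 97.8, 119.5]
eef_rot: [3.138, -0.011, 1.611]
wrist_force: [0.2, -0.3, 0.5]
finger_gap: 0.9
```

View pics/side19.png

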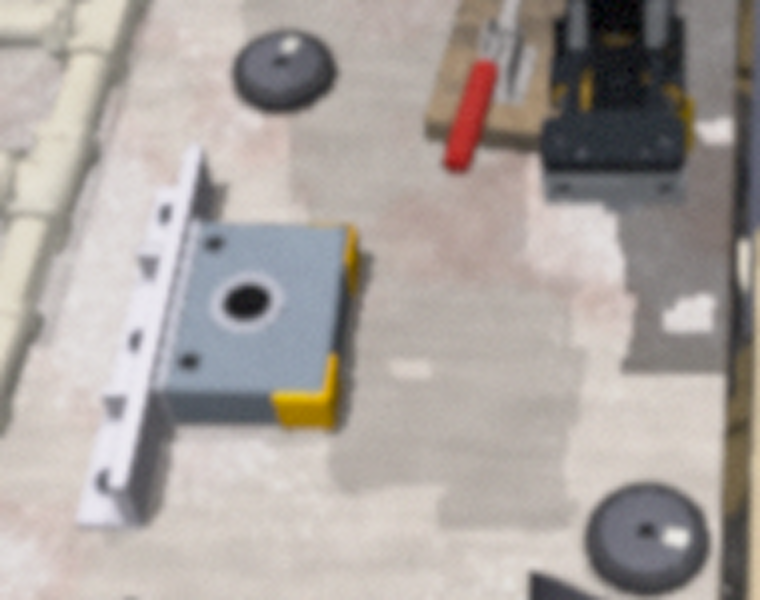

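View pics/top19.png

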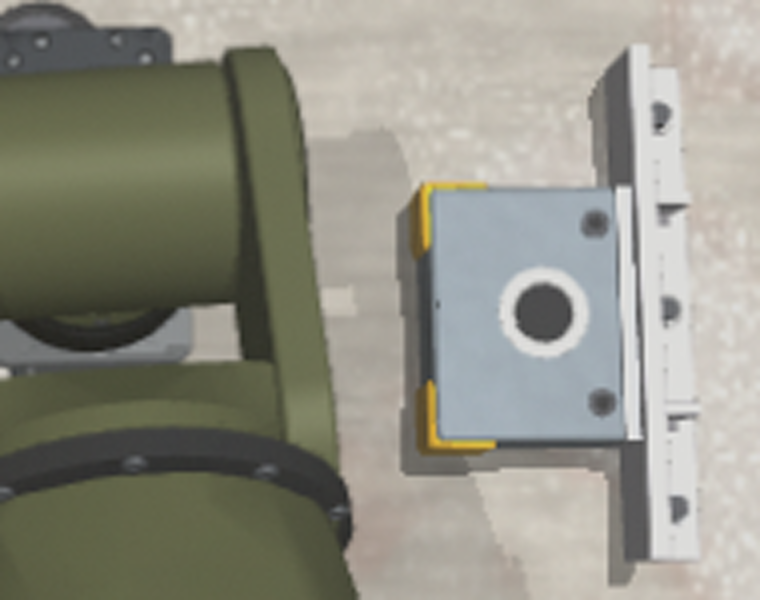

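```bash
python3 - <<'E'
from h import *
t=cv2.imread("pics/top19.png")
cv2.imwrite("pics/top19z.png",cv2.resize(t[170:450,590:670],(320*2//2+0,560) if 0 else (240,560+280),interpolation=2)[:600])
im=manip.camera("top"); g=im.max(axis=2)
for r in (196,200,210,220,230,240,250,256,259): print(r,g[r,478:498])
# block rear top edge & strip edges
b=im.astype(int)
for r in (200,225,250): print(r,b[r,430:445,2],b[r,430:445,0])
E
```

```text
196 [184 143 141 142 111  94 153 151 149 142 128 213 220 220 220 215 209 220
 221 220]
200 [184 184 184 183 182 163 220 220 219 210 114 195 220 220 220 214 192 199
 199 199]
210 [183 181 181 182 182 179 140 221 220 215 113 125 220 220 220 220 220 220
 220 221]
220 [182 181 181 181 181 179 132 219 220 218 214 112 212 220 220 221 216 208
 221 220]
230 [180 180 181 181 181 182 173 188 220 218 216 101 140 220 220 221 218 190
 144 193]
240 [182 181 180 179 179 179 179 126 219 218 218 208 110 219 221 220 220 218
 213 220]
250 [104  83  77  76  92 111 160 161 218 220 218 215  99 162 221 221 220 216
 198 200]
256 [180 181 180 178 178 178 178 171 168 220 218 215 104 131 220 221 221 221
 206 154]
259 [147 147 146 144 144 145 144 141 134 220 218 216 177 122 220 220 220 220
 221 220]
200 [162 162 108  55  50  56  64 107 157 183 181 183 184 184 184] [177 178 138 101  96 176 219 140 140 164 162 164 164 164 164]
225 [113  99  99  99  86  69  65  74 133 128 180 183 182 184 184] [122 107 107 108  88  66  62  69 119 115 161 164 164 164 163]
250 [175 121 101  85  53  47  48  55  65 125 162 185 187 187 185] [189 131 110 105  93  91 107 186 187 123 146 165 167 167 165]
```

View pics/top19z.png

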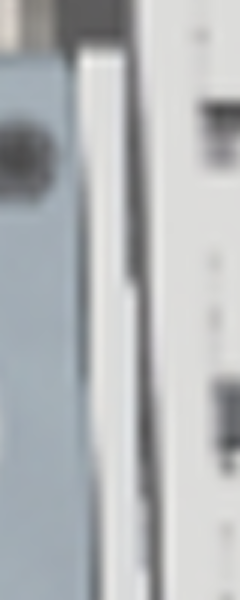

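```bash
cat >> h.py <<'E'
def gapfit(im,r0=200,r1=258,c0=480,c1=498,thr=201):
    g=im.max(axis=2).astype(float); S=[];E=[];F=[]
    for r in range(r0,r1):
        row=g[r]
        a=next((c for c in range(c0,c1) if row[c]<thr<=row[c+1] and row[c+2]>205),None)
        if a is None: continue
        S.append((a+(thr-row[a])/(row[a+1]-row[a]),r))
        k=a+1+int(np.argmin(row[a+1:a+9]))        # darkest between strip and fence
        b=next((c for c in range(k,k+4) if row[c]<165<=row[c+1]),None)
        if b is not None: F.append((b+(165-row[b])/(row[b+1]-row[b]),r))
    def line(P,z):
        W=np.array([w2f(q) for q in plane("top",P,z)])
        p=np.polyfit(W[:,0],W[:,1],1); res=W[:,1]-np.polyval(p,W[:,0])
        ok=abs(res)<2*np.std(res)+1e-6; p=np.polyfit(W[ok,0],W[ok,1],1)
        return p,np.std(res),W[:,0].min(),W[:,0].max()
    return line(S,42),line(F,48),len(S),len(F)
E
python3 - <<'E'
from h import *
im=manip.camera("top")
print(gapfit(im)); print(fence(im)[:2])
px=[(p[0]/4-.375+330,p[1]/4-.375+150) for p in ((630,187),(642,440),(432,188),(438,438))]
print(np.array([w2f(q) for q in plane("top",px,42)]).round(1))
print(manip.read_state()['clock'])
E
```

```text
((array([-2.41687632e-03,  7.34043986e+00]), np.float64(0.4883830582087881), np.float64(-59.96408253054096), np.float64(46.7110189281418)), (array([-0.0006234 , -0.13813363]), np.float64(0.26254794433730655), np.float64(-60.613412917970614), np.float64(45.43686779267886)), 58, 58)
(array([0.99970126, 0.02444073], dtype=float32), array([ 598.1148 , -160.05621], dtype=float32))
[[ 53.6   1. ]
 [-64.9   0.5]
 [ 53.5  94. ]
 [-63.1  94.8]]
23.75
```

```bash
python3 - <<'E'
from h import *
tgt((-5,48.5),0,-44,70,14)
tgt((-5,48.5),0,-44,60,14)
E
```

```text
world [588.2 -42.3] yaw 1.596
t 23.75 pos [613.7  95.9 117.7] yaw [ 3.141 -0.011  1.61 ] F [ 0.7 -0.8  0.5]
delta [-0.1382 -0.0311  0.1021] rot [ 0.001 -0.011  0.015]
world [588.5 -52.3] yaw 1.596
t 23.75 pos [613.7  95.9 117.7] yaw [ 3.141 -0.011  1.61 ] F [ 0.7 -0.8  0.5]
delta [-0.1482 -0.0312  0.102 ] rot [ 0.001 -0.011  0.015]
```

```bash
python3 -m pendant '[{"claw":0,"delta_pos":[-0.05,-0.012,0],"rotation":[0,-0.011,0.015]},{"claw":0,"delta_pos":[-0.1,-0.025,0],"rotation":[0,-0.011,0.015]},{"claw":0,"delta_pos":[-0.136,-0.031,0.01],"rotation":[0,-0.011,0.015]},{"claw":0,"delta_pos":[-0.136,-0.031,0.06],"rotation":[0,-0.011,0.015]},{"claw":0,"delta_pos":[-0.136,-0.031,0.095],"rotation":[0,-0.011,0.015]},{"claw":0,"delta_pos":[-0.137,-0.031,0.104],"rotation":[0,-0.011,0.015]},{"claw":0,"delta_pos":[-0.144,-0.031,0.104],"rotation":[0,-0.011,0.015]},{"claw":0,"delta_pos":[-0.148,-0.031,0.104],"rotation":[0,-0.011,0.015]},{"claw":0,"delta_pos":[-0.15,-0.031,0.104],"rotation":[0,-0.011,0.015]},{"claw":0,"delta_pos":[-0.151,-0.031,0.104],"rotation":[0,-0.011,0.015]}]'
```

```text
clock: 25.0
eef_pos: [589.5, -52.7, 13.6]
eef_rot: [3.139, -0.004, 1.596]
wrist_force: [-0.2, 25.1, 4.0]
finger_gap: 0.4
```

```bash
python3 -m pendant '[{"claw":0,"delta_pos":[-0.0025,0,0],"rotation":[0,0,0]},{"claw":0,"delta_pos":[-0.0025,0,0],"rotation":[0,0,0]},{"claw":0,"delta_pos":[0.003,0,0],"rotation":[0,0,0]},{"claw":0,"delta_pos":[0.015,0.003,0],"rotation":[0,0,0]},{"claw":0,"delta_pos":[0.02,0.005,-0.04],"rotation":[0,0,0]},{"claw":0,"delta_pos":[0.03,0.03,-0.08],"rotation":[0,0,0]},{"claw":0,"delta_pos":[0.03,0.08,-0.08],"rotation":[0,0,0]}]'; python3 - <<'E'
from h import *
tgt((-5,48.5),0,44,66,14)
E
```

```text
clock: 25.88
eef_pos: [671.0, -20.3, 99.5]
eef_rot: [3.131, -0.003, 1.596]
wrist_force: [0.3, -0.6, 0.2]
finger_gap: 0.4
world [676.3 -44.1] yaw 1.596
t 25.88 pos [671.  -20.3  99.5] yaw [ 3.131e+00 -3.000e-03  1.596e+00] F [ 0.3 -0.6  0.2]
delta [-0.0242  0.0038  0.0854] rot [ 0.01  -0.003  0.   ]
```

```bash
python3 -m pendant '[{"claw":0,"delta_pos":[-0.018,0.004,0.02],"rotation":[0.01,0,0]},{"claw":0,"delta_pos":[-0.018,0.004,0.06],"rotation":[0.01,0,0]},{"claw":0,"delta_pos":[-0.018,0.004,0.086],"rotation":[0.01,0,0]},{"claw":0,"delta_pos":[-0.026,0.004,0.086],"rotation":[0.01,0,0]},{"claw":0,"delta_pos":[-0.031,0.004,0.086],"rotation":[0.01,0,0]},{"claw":0,"delta_pos":[-0.0335,0.004,0.086],"rotation":[0.01,0,0]},{"claw":0,"delta_pos":[-0.035,0.004,0.086],"rotation":[0.01,0,0]},{"claw":0,"delta_pos":[-0.035,0.004,0.086],"rotation":[0.01,0,0]}]'
```

```text
clock: 26.88
eef_pos: [676.7, -50.4, 14.2]
eef_rot: [3.141, -0.009, 1.598]
wrist_force: [-0.8, 29.9, -5.0]
finger_gap: 0.1
```

```bash
python3 -m pendant '[{"claw":0,"delta_pos":[0.003,0,0],"rotation":[0,0,0]},{"claw":0,"delta_pos":[0.015,0,0],"rotation":[0,0,0]},{"claw":0,"delta_pos":[0.03,0,-0.04],"rotation":[0,0,0]},{"claw":0,"delta_pos":[0.06,-0.02,-0.09],"rotation":[0,0,0]},{"claw":0,"delta_pos":[0.09,-0.05,-0.14],"rotation":[0,0,0]},{"claw":0,"delta_pos":[0.14,-0.08,-0.16],"rotation":[0,0,0]},{"claw":0,"delta_pos":[0.15,-0.1,-0.18],"rotation":[0,0,0]}]'; python3 - <<'E'
from h import *
print(w2f((589.5,-52.7)),w2f((676.7,-50.4)))
cv2.imwrite("pics/side20.png",manip.camera("side")[:,:,::-1])
im=manip.camera("top");cv2.imwrite("pics/top20.png",im[:,:,::-1])
try: print(gapfit(im))
except Exception as e: print(e)
print(manip.read_state()['wrist_force'],manip.read_state()['clock'])
E
```

```text
clock: 27.75
eef_pos: [571.6, 97.4, 197.7]
eef_rot: [3.139, -0.009, 1.6]
wrist_force: [0.7, 0.3, 0.7]
finger_gap: 1.1
[-48.0067002  108.08685968] [ 39.22355225 108.20113423]
((array([-4.14146159e-03,  7.41862372e+00]), np.float64(0.4679856209199079), np.float64(-59.95783699161648), np.float64(46.71088388343662)), (array([-0.00070111, -0.15819631]), np.float64(0.26277276831075197), np.float64(-60.61351995375026), np.float64(45.436717785114546)), 58, 58)
[ 0.8753606  -0.37256146 -0.36484931] 27.85
```

View pics/top20.png

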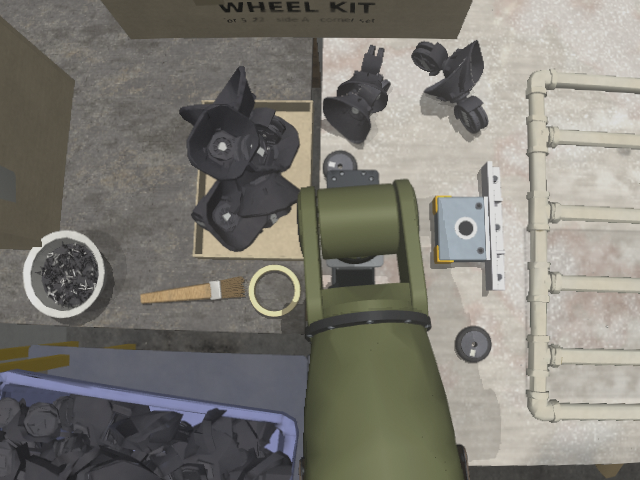

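View pics/side20.png

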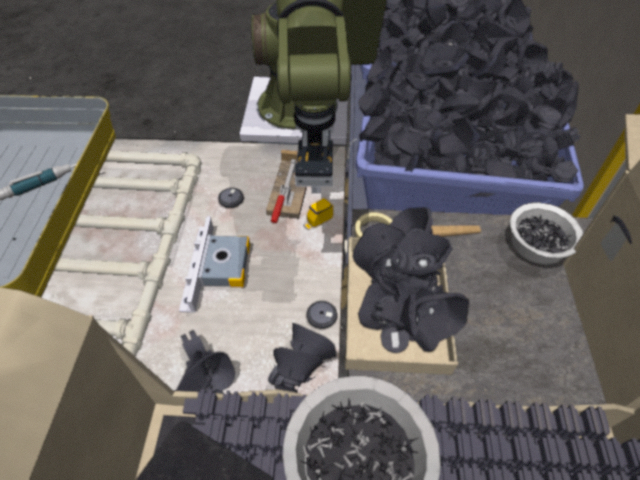

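```bash
python3 -c "
from cell import manip
print(manip.sign_off(), manip.read_state()['clock'])"
```

```text
the job is handed in; nothing more can be done
the job is handed in; nothing more can be done
```

The die block's bright face now lies against the fence, and I handed the job in at about 28 s with the arm clear of everything.

**Pushes:** I pushed the yellow caps one at a time, far cap first: far, near, far, near, far. A light press on the near cap and then on the far cap finished it, so the far cap had four pushes and the near cap three.

**Last checks**
- **Seating:** the final presses stalled at about 25 N (near) and 30 N (far). The fingertips stopped 108.1 and 108.2 mm out from the fence, so the two ends agree to about 0.1 mm.
- **Squareness:** the top picture shows the face parallel to the fence within about 0.003 rad. The last fit read 0.0034 rad and the one before the presses read 0.0018 rad; both are at the noise of the method.
- **Gap:** any gap that remains is below what the calibration can resolve (about 2 mm). The stalled presses, not the picture, show contact.
- **Position:** the face runs from about −65 to +55 mm along the fence, whose ends are at ±120 mm.
- **Everything else:** the wheels, brush, tape measure, tape roll and clamp look unmoved by eye in the pictures. The arm partly hid some of them in the last top picture.

**What did not go cleanly**
- The side camera read 2 to 5 mm farther from the fence than the top camera. I used the top camera for the final fit.
- When the block pivoted on its far corner in the third far push, the wrist showed about 7 N of vertical friction at the cap. I saw no tipping in the picture taken then.

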